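# Complete the donation trays: each loose thing to the tray of its own kind

## Robot

A 7-joint arm with a two-finger parallel gripper is mounted at the origin on the work surface. World frame = base frame: x ahead of the robot, y to its left, z up, the work surface at z = 0. Lengths are in m, angles in rad, forces in N, time in s.
With the tool pointing down it reaches from about 0.425 to 0.95 m from the base axis. Payload 16.7 kg.
Tool frame: the origin (TCP) lies at the very end of the fingers, on their centre line; the grasp point (between the pads) lies r.pinch_z behind it (r.pinch_z is the distance from the TCP to the grasp point, in m); z points along the fingers, y is the direction in which the jaws open and shut (so a half turn about z gives the same grasp; the last joint's range is limited). The gripper opens to 94 mm and grips with 3 to 60 N. Pads are 16 mm wide; open, the fingers measure 119 mm over their backs; the gripper's body (75 mm by 177 mm) begins 78 mm behind the grasp point.
Start: joints at [1.139, 0.426, 0.074, 1.606, -0.034, 1.111, -0.067], TCP at [0.188, -0.648, 0.205] pointing down, gripper open.
Joint ranges: [-2.85, 2.85], [-0.5, 2.14], [-1.23, 1.37], [0.21, 2.46], [-1.02, 4.16], [0.16, 2.05], [-2.73, 2.73]. Speed limits (rad/s): [1.89, 1.89, 2.39, 2.39, 3.01, 3.01, 3.01].

## Interface

Orientations are given as a rotation vector (axis times angle).
In Python, from cell import readout, cams, ticket, r gives the robot as it stands.
- The arm moves only by the tool send_rows, never from a script. Its argument "commands" is a list of rows, each an object of numbers: "x", "y", "z": the shift along the world's x, y, z in mm; "ax", "ay", "az": the turn, a rotation vector about the world's x, y, z in degrees; "jaw": the opening, from -1 (shut) to 1 (fully open), so that 0 is half open. In form: [{"x": .., "y": .., "z": .., "ax": .., "ay": .., "az": .., "jaw": ..}, ...]. A call has 1 to 10 rows; each row shifts and turns the commanded pose from where the row before left it; what a row does not reach is not made up. A row lasts 1/12 s, in which the tool goes at most 41.7 mm and 7.16 degrees, less where a joint would pass 70% of its speed; a pose out of reach is approached as far as the arm can. A call with a gripper value outside its range is refused whole. The fingers move at their own pace and stop on an object; "force" is the grip in N (left out, the last holds). Time passes only in rows, so rows that do not move let the fingers close. It gives the time, the measured TCP pose, the force and the opening at its end, in the units of the state.
- readout.get_obs(): the state, without advancing time (a new reading comes with each control period).
- cams.capture(name): name is "scene" or "top" or "wrist"; returns a dict with "img" (400x640x3 uint8, red, green, blue), "mtx" (3x3 intrinsics, pixels), "position" and "rotation" of the camera in the world. Camera axes: x right, y up, looking along -z (the intrinsics and any distortion apply to the point x, -y, -z); pixel columns grow to the right and rows downward; lengths in m; the calibration is good to about 2 mm. A picture is of the moment at which its call begins. There is no depth.
- ticket.job_done(): hands the job in, once; it reports no verdict.
The state is a dict: "t": time; "q": joint angles; "joint_velocities": joint speeds; "tau": joint torques, N m; "eef_pos": TCP position; "eef_rot": TCP orientation; "wrist_force": force on the tool from outside, world axes, zero at the start; "wrist_torque": the same for the moment, N m; "width": opening from 0.0 (shut) to 1.0 (fully open).
Only numpy, scipy, OpenCV 4.12 (cv2) and the standard library are available. Lean on these libraries where they do the work, as an engineer would, in place of code of your own. Each camera call takes 0.05 s, during which the arm holds its last target.

## Task

Four trays of donations for the school are each one piece short. Put the loose toy car, stapler, roll of tape and glue stick each into the empty compartment of the tray that already holds its own kind (the colours differ), standing flat on the compartment's floor the same way up as it is now, wholly inside and let go. Leave the mug and the glass jar standing where they are.

Things in the scene. Friction and masses are not known exactly. Their poses are not given: they have to be found in the camera images.
- car: Red toy car with a pale wooden cabin and brown wheels, standing on its wheels: 72 long (x, bonnet to +x), 36 wide (y; flat vertical sides between heights 18 and 32, at the cabin up to 48), 48 high. 70 g. Origin: on the ground under its centre, z up. Cabin 40 long, centred 6 behind the origin. May start at any yaw up to 1.2 rad.
- stapler: Small black desk stapler on its base: 84 long (x, mouth to +x), 26 wide (y; base and black top arm both 26 wide, the arm fills the heights from about 28 to 49), 49 high. 120 g. Origin: under its centre, z up. May start at any yaw up to 1.2 rad.
- tape: Roll of yellow adhesive tape on a cardboard core, lying flat: outer diameter 56, hole 37, 36 high. 60 g. Origin: centre of its underside, z up along the roll's axis.
- glue: Glue stick standing upright, white barrel with orange band, red cap and red foot: diameter 28, 88 high. 40 g. Origin: centre of its underside, z up.
- tray_cars: Cardboard-brown tray, row of 2 compartments 62 (x) by 102 (y) inside; one holds a blue toy car, 48 high, its length along y, 65 from the origin; the other is empty. Fixed. Floor 3 thick; walls and dividers 3 thick, top 14 above the table. Origin: on the table under the middle of the EMPTY compartment (robot end of the row); x along the row to the fixed stock, y across, z up. Yaw within 0.25 rad.
- tray_staplers: Green tray, row of 2 compartments 54 (x) by 110 (y) inside; one holds a grey stapler, 49 high, its length along y, 57 from the origin; the other is empty. Fixed. Floor 3 thick; walls and dividers 3 thick, top 14 above the table. Origin: on the table under the middle of the EMPTY compartment (robot end of the row); x along the row to the fixed stock, y across, z up. Yaw within 0.25 rad.
- tray_tape: Grey plastic tray, row of 2 compartments 80 by 80 inside; one holds a flat-lying green tape roll, 36 high, 83 from the origin; the other is empty. Fixed. Floor 3 thick; walls and dividers 3 thick, top 14 above the table. Origin: on the table under the middle of the EMPTY compartment (robot end of the row); x along the row to the fixed stock, y across, z up. Yaw within 0.25 rad.
- tray_glue: Blue plastic tray, row of 3 compartments 54 by 54 inside; two hold upright glue sticks, 88 high, 57 and 114 from the origin; the third is empty. Fixed. Floor 3 thick; walls and dividers 3 thick, top 14 above the table. Origin: on the table under the middle of the EMPTY compartment (robot end of the row); x along the row to the fixed stock, y across, z up. Yaw within 0.25 rad.
- mug: Bystander: blue ceramic mug, outer radius 36, 82 high, with a handle on its +y side reaching about 65 from its axis. Origin: centre of its underside. To be left where it is, upright.
- jar: Bystander: small closed green glass jar with a steel lid, radius 28, 66 high. Origin: centre of its underside. To be left where it is, upright.
There are look-alikes about, which are no part of the job. What is shaped like the tape but blue is not meant.

How it is judged:
At the end, for the whole second after the job is handed in: Each thing stands in the empty compartment of the tray of its own kind: within 15 to 18 mm of its middle along the tray's x and y, underside within 3 mm of the floor, tilted under 0.12 rad, released and at rest; mug and jar upright (0.12 rad), within 30 mm of their start (x of car in the frame of tray_cars between -0.016 and 0.016 m and y of car in the frame of tray_cars between -0.018 and 0.018 m and z of car in the frame of tray_cars below 0.006 m and angle between each of car, stapler, tape, glue, mug, jar's own z axis and vertical below 0.12 rad and linear speed of each of car, stapler, tape, glue below 0.02 m/s and angular speed of each of car, stapler, tape, glue below 0.2 rad/s and x of stapler in the frame of tray_staplers between -0.017 and 0.017 m and y of stapler in the frame of tray_staplers between -0.0155 and 0.0155 m and z of stapler in the frame of tray_staplers below 0.006 m and x of tape in the frame of tray_tape between -0.015 and 0.015 m and y of tape in the frame of tray_tape between -0.015 and 0.015 m and z of tape in the frame of tray_tape below 0.006 m and x of glue in the frame of tray_glue between -0.016 and 0.016 m and y of glue in the frame of tray_glue between -0.016 and 0.016 m and z of glue in the frame of tray_glue below 0.006 m and distance of each of mug, jar from where it was at the start of the episode below 0.03 m); the robot touches nothing.
It fails at once if the mug is pushed more than 30 mm or tipped (distance of mug from where it was at the start of the episode above 0.03 m or angle between mug's own z axis and vertical above 0.4 rad).
It fails at once if the glass jar is pushed more than 30 mm or tipped (distance of jar from where it was at the start of the episode above 0.03 m or angle between jar's own z axis and vertical above 0.4 rad).
It also fails if it takes over 120 s, if anything falls off the work surface, if the arm or the gripper's body presses on something with over 40 N, if the wrist force passes 120 N, or if a joint passes its speed limit or range.

## Working session

There is one attempt and no reset: what is moved stays moved. The work goes in short steps, Python scripts to look and compute and a tool call to move; the robot and the scene stay as the last step left them, time stands still between calls to the robot, and variables do not carry over. Pictures are saved under pics/ and viewed, and the job is handed in when it is done.

Besides the shell and the picture viewer there is one more tool, called after "Request:" by a JSON object that holds its "op" and its "data". send_rows: Moves the arm, as the interface text tells. Its arguments: {"type":"object","properties":{"commands":{"type":"array"},"force":{"type":"number"}},"required":["commands"]}

```bash
ls; mkdir -p pics; python3 - <<'E'
from cell import readout,cams,ticket,r
import cv2
print(readout.get_obs()); print(r.pinch_z)
for n in ("scene","top","wrist"):
    c=cams.capture(n); cv2.imwrite(f"pics/{n}0.png",c["img"][:,:,::-1]); print(n,c["mtx"].tolist(),c["position"],c["rotation"],[k for k in c])
E
```

```text
pics
{'t': 0.0, 'q': array([ 1.13851917,  0.42671169,  0.07385778,  1.60661577, -0.03412402,
        1.11080155, -0.06708756]), 'joint_velocities': array([-0.00049601, -0.00035858, -0.00109874, -0.00017504,  0.00060069,
       -0.00014578,  0.00204621]), 'tau': array([-3.01284192e-03, -9.35823655e+01,  3.66458774e+00, -4.54196084e+01,
       -4.90757916e-02,  1.99571106e-02,  3.15843836e-04]), 'eef_pos': array([ 0.1881893 , -0.64777205,  0.2047855 ]), 'eef_rot': array([-3.10901266e+00, -4.42473868e-01,  3.97576730e-04]), 'wrist_force': array([0.09936807, 0.49089589, 1.20629906]), 'wrist_torque': array([-0.01124179,  0.0669831 ,  0.02830961]), 'width': 0.9997240162467513}
0.0188
scene [[411.12205033312864, 0.0, 320.66554885479064], [0.0, 411.12205033312864, 203.298910289547], [0.0, 0.0, 1.0]] [1.18314275 0.32878467 0.76304576] [0.50750114 0.76880836 1.88041104] ['img', 'mtx', 'position', 'rotation']
top [[455.01834404927297, 0.0, 317.1215103007346], [0.0, 455.01834404927297, 195.2703803039736], [0.0, 0.0, 1.0]] [0.28091909 0.03896706 1.36248411] [ 0.1370548  -0.16723255 -1.59360384] ['img', 'mtx', 'position', 'rotation']
wrist [[333.9277050046242, 0.0, 316.66893944299215], [0.0, 333.9277050046242, 203.29323615752637], [0.0, 0.0, 1.0]] [ 0.26482889 -0.62574566  0.38403686] [-0.23670299  0.17931327 -1.27882084] ['img', 'mtx', 'position', 'rotation']
```

View pics/scene0.png

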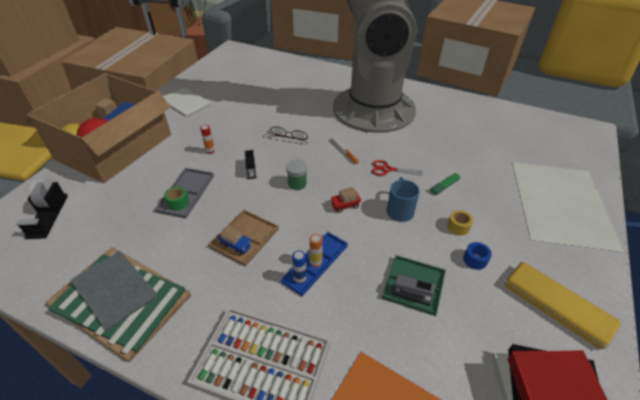

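View pics/top0.png

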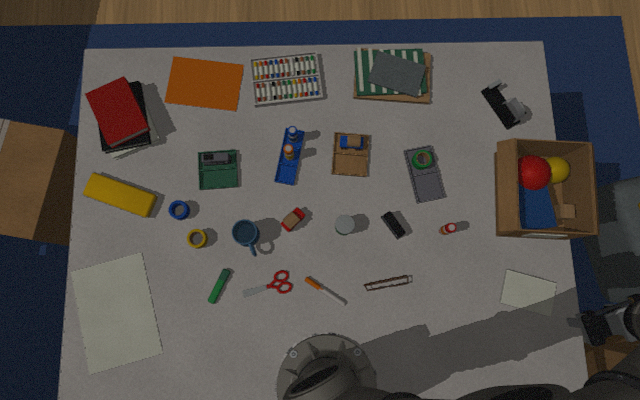

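View pics/wrist0.png

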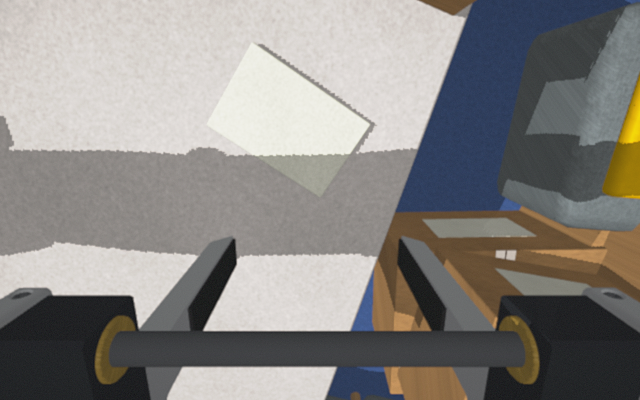

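The top view shows the loose car at (293,219), stapler (394,225), yellow tape (197,239), glue (449,228), mug (245,232) and jar (344,225). The trays are cars (351,154), staplers (218,169), tape (425,174) and glue (290,155). Look-alikes: blue tape at (179,210), the black hole-punch-like thing at (502,104), and the green tape, blue car, grey stapler and glue sticks fixed in the trays. Next I'll look at close crops.

```bash
cat > h.py <<'E'
import numpy as np, cv2
from scipy.spatial.transform import Rotation as R
from cell import readout,cams,ticket,r
def proj(c,P):
    P=np.atleast_2d(P).astype(float)
    p=(P-c["position"])@R.from_rotvec(np.ravel(c["rotation"])).as_matrix() if np.size(c["rotation"])==3 else (P-c["position"])@np.array(c["rotation"])
    p=p*[1,-1,-1]; q=p@np.array(c["mtx"]).T
    return q[:,:2]/q[:,2:]
def back(c,uv,z):
    uv=np.atleast_2d(uv).astype(float)
    d=np.c_[uv,np.ones(len(uv))]@np.linalg.inv(c["mtx"]).T*[1,-1,-1]
    d=d@R.from_rotvec(np.ravel(c["rotation"])).as_matrix().T
    return c["position"]+d*((z-c["position"][2])/d[:,2])[:,None]
def crop(c,u0,v0,u1,v1,s,f,gr=10):
    im=cv2.resize(np.ascontiguousarray(c["img"][v0:v1,u0:u1,::-1]),None,fx=s,fy=s,interpolation=cv2.INTER_CUBIC)
    for u in range(-(-u0//gr)*gr,u1,gr):
        cv2.line(im,(int((u-u0+.5)*s),0),(int((u-u0+.5)*s),5),(255,0,255),1)
        cv2.putText(im,str(u),(int((u-u0+.5)*s)-8,14),0,.33,(255,0,255),1)
    for v in range(-(-v0//gr)*gr,v1,gr):
        cv2.line(im,(0,int((v-v0+.5)*s)),(5,int((v-v0+.5)*s)),(255,0,255),1)
        cv2.putText(im,str(v),(6,int((v-v0+.5)*s)+4),0,.33,(255,0,255),1)
    cv2.imwrite(f,im)
def frame(x,y,yaw):
    T=np.eye(4);T[:3,:3]=R.from_euler('z',yaw).as_matrix();T[:2,3]=[x,y];return T
E
python3 - <<'E'
from h import *
import pickle
c=cams.capture("top"); s=cams.capture("scene"); pickle.dump((c,s),open("c0.pkl","wb"))
crop(c,160,120,320,265,5,"pics/a.png"); crop(c,310,120,470,250,5,"pics/b.png")
E
```

```text
(no output)
```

View pics/a.png

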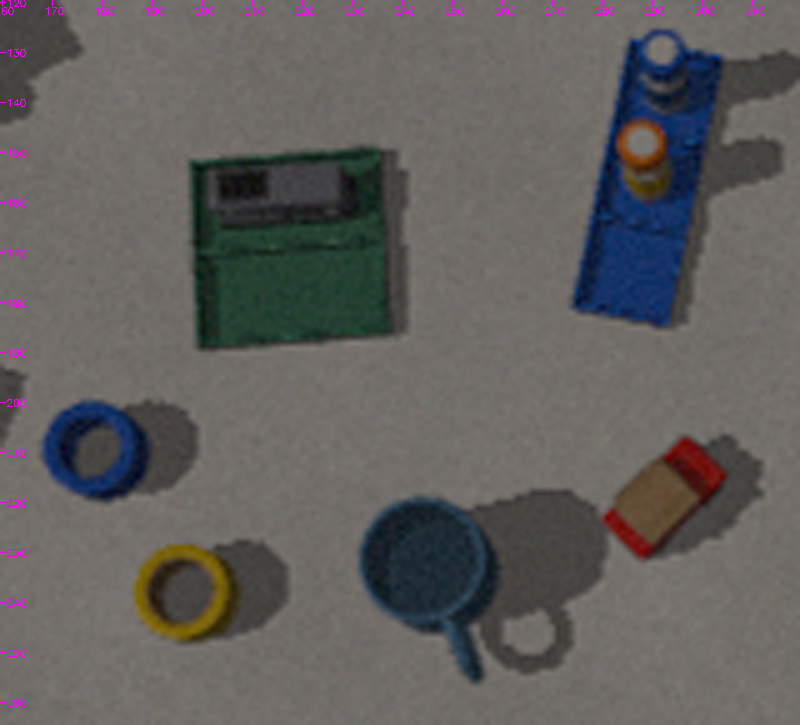

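View pics/b.png

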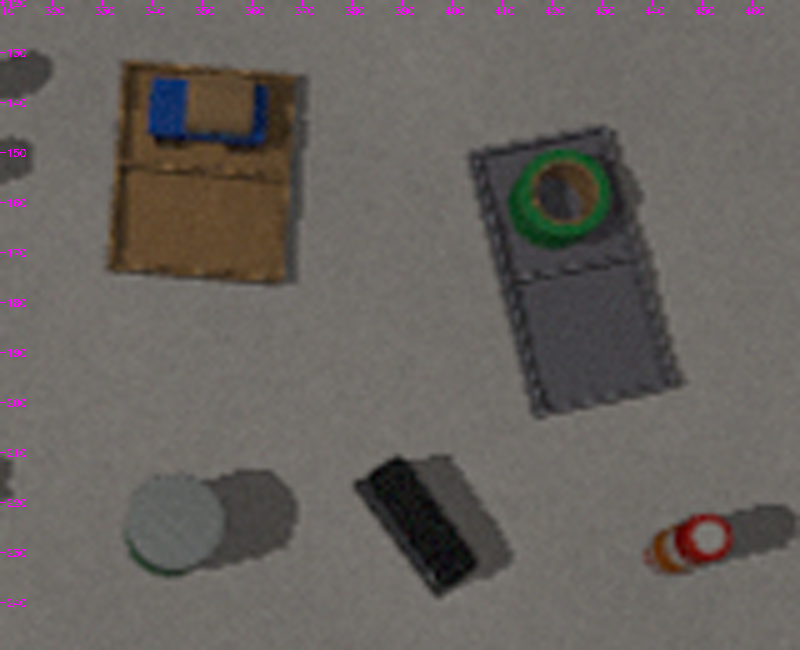

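```bash
cat > m.py <<'E'
from h import *
import pickle
from scipy.optimize import least_squares
c,s=pickle.load(open("c0.pkl","rb"))
A=lambda p:np.array(p,float).reshape(-1,2)
def px(p,u0,v0): return (A(p)+.5)/5-.5+[u0,v0]
trays={"cars":((-.034,.099,.054),px([110,270,290,283,300,75,123,62],310,120)),
"staplers":((-.030,.087,.058),px([200,348,392,335,380,149,192,160],160,120)),
"tape":((-.043,.126,.043),px([540,416,684,382,612,127,472,152],310,120)),
"glue":((-.030,.144,.030),px([572,311,668,326,722,57,630,39],160,120))}
res={}
def box(x0,x1,h,z0,z1): return [[x,y,z] for z in (z0,z1) for x,y in ((x0,h),(x0,-h),(x1,-h),(x1,h))]
for n,((x0,x1,h),uv) in trays.items():
    M=np.array([[x0,h],[x0,-h],[x1,-h],[x1,h]]); W=back(c,uv,.007)[:,:2]
    f=lambda p:((M@R.from_euler('z',p[2]).as_matrix()[:2,:2].T+p[:2])-W).ravel()
    o=least_squares(f,[.5,0,0]); res["tray_"+n]=o.x; print(n,o.x.round(4),(f(o.x)*1e3).round(1))
def two(n,a,b,z,u0,v0):
    P=back(c,px([*a,*b],u0,v0),z); m=P.mean(0)[:2]; d=P[0]-P[1]
    res[n]=np.array([*m,np.arctan2(d[1],d[0])]); print(n,res[n].round(4),np.linalg.norm(d[:2]))
two("car",(704.5,457.5),(623,536.5),.032,160,120)
two("stapler",(380,470),(458,580),.049,310,120)
for n,p,z,u0 in (("tape",(185,591),.036,160),("glue",(708,538),.088,310),("mug",(426,556),.082,160),("jar",(174,520),.066,310)):
    res[n]=np.array([*back(c,px(p,u0,120),z)[0,:2],0]); print(n,res[n].round(4))
for k,v in res.items(): print(k,"reach",np.hypot(*v[:2]).round(3))
pickle.dump(res,open("res.pkl","wb"))
def circ(rad,z): a=np.linspace(0,2*np.pi,40); return np.c_[rad*np.cos(a),rad*np.sin(a),z+0*a]
def draw(cam,f):
    S=3; im=cv2.resize(np.ascontiguousarray(cam["img"][:,:,::-1]),None,fx=S,fy=S,interpolation=cv2.INTER_CUBIC)
    def pl(n,P,col):
        T=frame(*res[n]); P=np.array(P)@T[:3,:3].T+T[:3,3]
        cv2.polylines(im,[((proj(cam,P)+.5)*S).astype(int)],True,col,1)
    for n,((x0,x1,h),_) in trays.items():
        b=box(x0,x1,h,0,.014); pl("tray_"+n,b[:4],(0,255,255)); pl("tray_"+n,b[4:],(255,0,255))
    pl("car",box(-.036,.036,.018,.032,.032)[:4],(255,255,0)); pl("car",box(-.026,.014,.018,.048,.048)[:4],(0,255,0))
    pl("stapler",box(-.042,.042,.013,.049,0)[:4],(255,255,0));pl("stapler",box(-.042,.042,.013,0,0)[:4],(0,255,0))
    for n,rad,z in (("tape",.028,.036),("glue",.014,.088),("mug",.036,.082),("jar",.028,.066)):
        pl(n,circ(rad,z),(255,255,0)); pl(n,circ(rad,0),(0,255,0))
    return im
im=draw(c,0); cv2.imwrite("pics/ot1.png",im[360:800,480:980]); cv2.imwrite("pics/ot2.png",im[360:800,930:1430])
im=draw(s,0); cv2.imwrite("pics/os1.png",im[330:900,420:1200]); cv2.imwrite("pics/os2.png",im[500:930,1000:1520])
E
python3 m.py
```

```text
cars [ 0.6407 -0.0958 -0.0986] [ 0.2 -1.3  0.7  1.4 -0.2  1.4 -0.7 -1.5]
staplers [0.6068 0.3088 0.0517] [ 0.2  0.7  1.1  0.8  0.3 -0.9 -1.6 -0.5]
tape [ 0.5651 -0.3325  0.1839] [ 1.  -2.6 -2.   2.5  1.4  2.1 -0.4 -2. ]
glue [ 0.6157  0.1033 -0.2143] [ 2.  -0.1  0.1 -0.5 -0.8 -0.4 -1.2  1.1]
car [ 0.4714  0.0845 -0.8198] 0.06688715983383639
stapler [ 0.4445 -0.2096  0.5641] 0.07771390934425383
tape [0.4233 0.3634 0.    ]
glue [ 0.4275 -0.3658  0.    ]
mug [0.4343 0.2174 0.    ]
jar [ 0.449  -0.0656  0.    ]
tray_cars reach 0.648
tray_staplers reach 0.681
tray_tape reach 0.656
tray_glue reach 0.624
car reach 0.479
stapler reach 0.491
tape reach 0.558
glue reach 0.563
mug reach 0.486
jar reach 0.454
```

View pics/ot1.png

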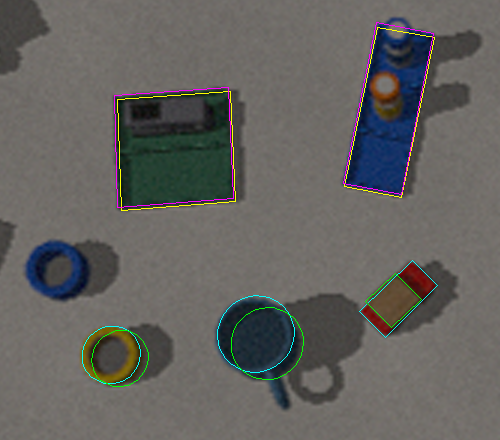

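View pics/ot2.png

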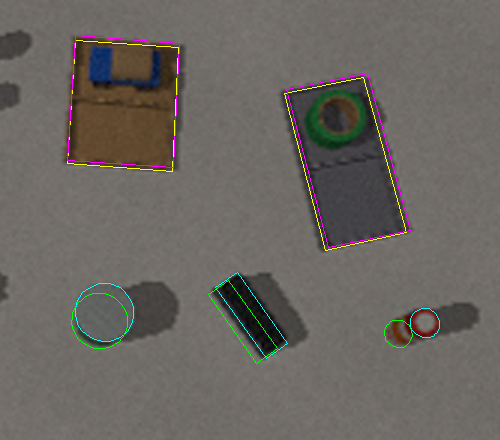

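View pics/os1.png

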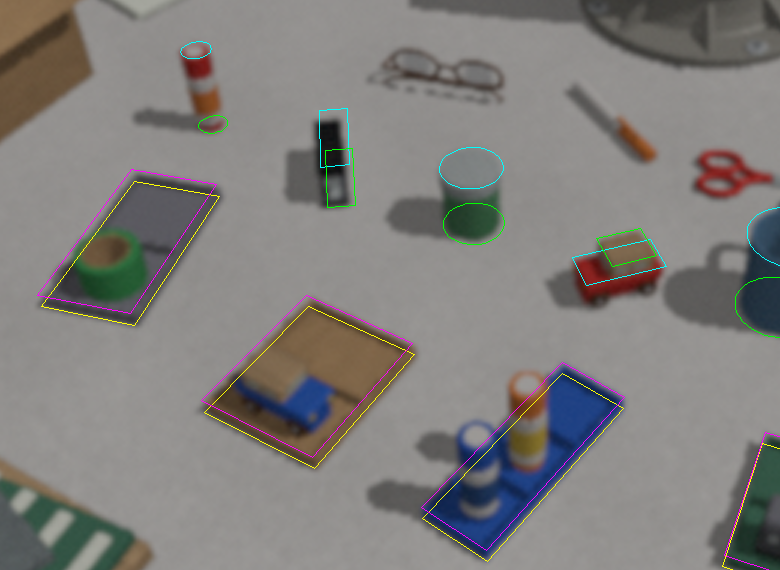

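View pics/os2.png

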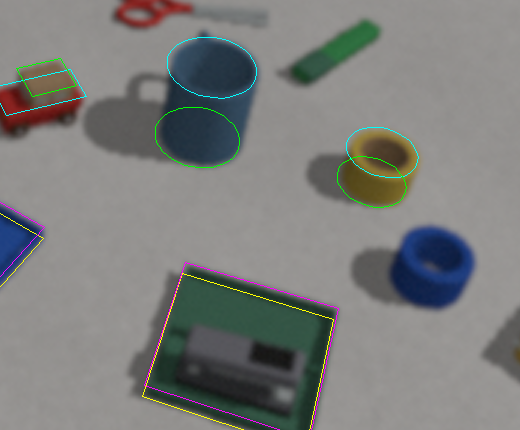

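The overlays fit to a few mm and the trays agree in both views. The glue is next: I'll go above it, turning the jaws to tray_glue's y axis on the way, and recheck with the wrist camera.

Request:
{"op": "send_rows", "data": {"commands": [{"x": 23, "y": 27, "az": -2.85, "jaw": 1}, {"x": 24, "y": 28, "az": -2.85, "jaw": 1}, {"x": 24, "y": 28, "az": -2.85, "jaw": 1}, {"x": 24, "y": 28, "az": -2.85, "jaw": 1}, {"x": 24, "y": 28, "az": -2.85, "jaw": 1}, {"x": 24, "y": 28, "az": -2.85, "jaw": 1}, {"x": 24, "y": 28, "az": -2.85, "jaw": 1}, {"x": 24, "y": 28, "az": -2.85, "jaw": 1}, {"x": 24, "y": 28, "az": -2.85, "jaw": 1}, {"x": 0, "y": 0, "az": -2.85, "jaw": 1}], "force": 15}}

```text
schema error: expected keys x, y, z, ax, ay, az, jaw
```

```bash
cat > w.py <<'E'
from h import *
import pickle,sys
res=pickle.load(open("res.pkl","rb"))
def st():
    o=readout.get_obs(); M=R.from_rotvec(o["eef_rot"]).as_matrix()
    print("t",round(o["t"],2),"tcp",(o["eef_pos"]*1e3).round(1),"psi",np.degrees(np.arctan2(M[1,0],M[0,0])).round(1),"tilt",np.degrees(np.arccos(-M[2,2])).round(2),"w",round(o["width"]*94,1),"F",o["wrist_force"].round(1),"q",o["q"].round(2))
    return o
def circ(rad,z): a=np.linspace(0,2*np.pi,60); return np.c_[rad*np.cos(a),rad*np.sin(a),z+0*a]
def sq(x0,x1,h,z): return np.array([[x,y,z] for x,y in ((x0,h),(x0,-h),(x1,-h),(x1,h))])
SH={"glue":[circ(.014,.088),circ(.014,0)],"tape":[circ(.028,.036),circ(.0185,.036),circ(.028,0)],
"car":[sq(-.036,.036,.018,.032),sq(-.026,.014,.018,.048)],"stapler":[sq(-.042,.042,.013,.049),sq(-.042,.042,.013,0)],
"tray_cars":[sq(-.034,.099,.054,.014),sq(-.031,.031,.051,.014)],"tray_staplers":[sq(-.03,.087,.058,.014),sq(-.027,.027,.055,.014)],
"tray_tape":[sq(-.043,.126,.043,.014),sq(-.04,.04,.04,.014)],"tray_glue":[sq(-.03,.144,.03,.014),sq(-.027,.027,.027,.014)],
"jar":[circ(.028,.066)],"mug":[circ(.036,.082)]}
def look(cam,f,names,z0=1.25,roi=None):
    c=cams.capture(cam); S=z0 if roi is None else roi[4]
    im=cv2.resize(np.ascontiguousarray(c["img"][:,:,::-1]),None,fx=S,fy=S,interpolation=cv2.INTER_CUBIC)
    for n in names:
        T=frame(*res[n])
        for i,P in enumerate(SH[n]):
            cv2.polylines(im,[((proj(c,P@T[:3,:3].T+T[:3,3])+.5)*S).astype(int)],True,[(255,255,0),(255,0,255),(0,255,0)][i],1)
    if roi: im=im[int(roi[1]*S):int(roi[3]*S),int(roi[0]*S):int(roi[2]*S)]
    cv2.imwrite(f,im); return c
E
python3 -c "
from w import *
st(); look('wrist','pics/w1.png',['glue','stapler','tray_tape'])"
```

```text
t 0.25 tcp [ 188.3 -648.   205.1] psi 16.2 tilt 0.04 w 94.0 F [ 0.1 -0.3  0.6] q [ 1.14  0.43  0.07  1.61 -0.03  1.11 -0.07]
```

View pics/w1.png

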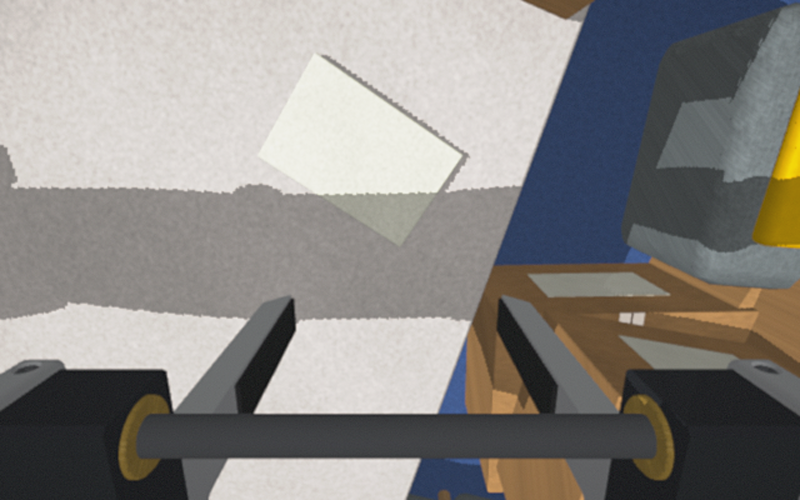

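All the keys are required, so that call was refused and the arm has not moved.

Request:
{"op": "send_rows", "data": {"commands": [{"x": 23, "y": 27, "z": 0, "ax": 0, "ay": 0, "az": -2.85, "jaw": 1}, {"x": 24, "y": 28, "z": 0, "ax": 0, "ay": 0, "az": -2.85, "jaw": 1}, {"x": 24, "y": 28, "z": 0, "ax": 0, "ay": 0, "az": -2.85, "jaw": 1}, {"x": 24, "y": 28, "z": 0, "ax": 0, "ay": 0, "az": -2.85, "jaw": 1}, {"x": 24, "y": 28, "z": 0, "ax": 0, "ay": 0, "az": -2.85, "jaw": 1}, {"x": 24, "y": 28, "z": 0, "ax": 0, "ay": 0, "az": -2.85, "jaw": 1}, {"x": 24, "y": 28, "z": 0, "ax": 0, "ay": 0, "az": -2.85, "jaw": 1}, {"x": 24, "y": 28, "z": 0, "ax": 0, "ay": 0, "az": -2.85, "jaw": 1}, {"x": 24, "y": 28, "z": 0, "ax": 0, "ay": 0, "az": -2.85, "jaw": 1}, {"x": 0, "y": 0, "z": 0, "ax": 0, "ay": 0, "az": -2.85, "jaw": 1}], "force": 15}}

```text
t: 1.13
eef_pos: [0.4085, -0.3911, 0.2056]
eef_rot: [-3.122, 0.328, -0.003]
wrist_force: [1.0, 0.8, 0.3]
width: 1.001
```

```bash
python3 -c "
from w import *
st(); look('wrist','pics/w2.png',['glue','stapler','tray_tape'])"
```

```text
t 1.13 tcp [ 408.5 -391.1  205.6] psi -12.0 tilt 0.15 w 94.1 F [1.  0.8 0.3] q [ 0.64  0.25  0.01  1.85 -0.01  1.04 -1.12]
```

View pics/w2.png

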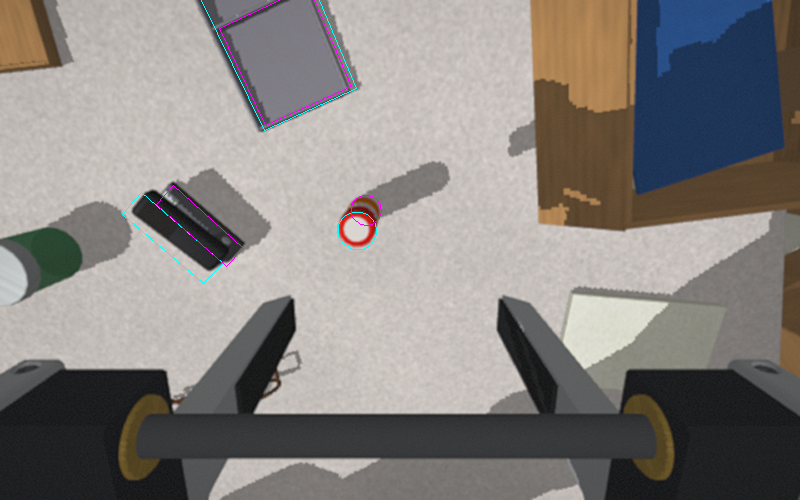

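The wrist view confirms the glue estimate: the cap circle is drawn onto the red cap at (357,229). I'll move over it, go down and grip.

Request:
{"op": "send_rows", "data": {"commands": [{"x": 19, "y": 25, "z": 0, "ax": 0, "ay": 0, "az": 0, "jaw": 1}, {"x": 0, "y": 0, "z": 0, "ax": 0, "ay": 0, "az": 0, "jaw": 1}, {"x": 0, "y": 0, "z": -32, "ax": 0, "ay": 0, "az": 0, "jaw": 1}, {"x": 0, "y": 0, "z": -32, "ax": 0, "ay": 0, "az": 0, "jaw": 1}, {"x": 0, "y": 0, "z": -32, "ax": 0, "ay": 0, "az": 0, "jaw": 1}, {"x": 0, "y": 0, "z": -32, "ax": 0, "ay": 0, "az": 0, "jaw": 1}, {"x": 0, "y": 0, "z": -32, "ax": 0, "ay": 0, "az": 0, "jaw": 1}, {"x": 0, "y": 0, "z": 0, "ax": 0, "ay": 0, "az": 0, "jaw": 1}, {"x": 0, "y": 0, "z": 0, "ax": 0, "ay": 0, "az": 0, "jaw": 1}]}}

```text
t: 1.93
eef_pos: [0.4211, -0.3722, 0.0448]
eef_rot: [-3.122, 0.336, 0.004]
wrist_force: [-0.8, 0.1, 0.3]
width: 1.0
```

Request:
{"op": "send_rows", "data": {"commands": [{"x": 0, "y": 0, "z": 0, "ax": 0, "ay": 0, "az": 0, "jaw": -0.6}, {"x": 0, "y": 0, "z": 0, "ax": 0, "ay": 0, "az": 0, "jaw": -0.6}, {"x": 0, "y": 0, "z": 0, "ax": 0, "ay": 0, "az": 0, "jaw": -0.6}, {"x": 0, "y": 0, "z": 0, "ax": 0, "ay": 0, "az": 0, "jaw": -0.6}, {"x": 0, "y": 0, "z": 0, "ax": 0, "ay": 0, "az": 0, "jaw": -0.6}, {"x": 0, "y": 0, "z": 0, "ax": 0, "ay": 0, "az": 0, "jaw": -0.6}, {"x": 0, "y": 0, "z": 0, "ax": 0, "ay": 0, "az": 0, "jaw": -0.6}, {"x": 0, "y": 0, "z": 0, "ax": 0, "ay": 0, "az": 0, "jaw": -0.6}]}}

```text
t: 2.6
eef_pos: [0.4224, -0.3722, 0.0456]
eef_rot: [3.124, -0.336, 0.0]
wrist_force: [0.4, 0.5, -0.4]
width: 0.469
```

Request:
{"op": "send_rows", "data": {"commands": [{"x": 5, "y": 6, "z": 0, "ax": 0, "ay": 0, "az": 0, "jaw": -0.1}, {"x": 0, "y": 0, "z": 0, "ax": 0, "ay": 0, "az": 0, "jaw": -0.1}, {"x": 0, "y": 0, "z": 0, "ax": 0, "ay": 0, "az": 0, "jaw": -0.8}, {"x": 0, "y": 0, "z": 0, "ax": 0, "ay": 0, "az": 0, "jaw": -0.8}, {"x": 0, "y": 0, "z": 0, "ax": 0, "ay": 0, "az": 0, "jaw": -0.8}, {"x": 0, "y": 0, "z": 0, "ax": 0, "ay": 0, "az": 0, "jaw": -0.8}, {"x": 0, "y": 0, "z": 0, "ax": 0, "ay": 0, "az": 0, "jaw": -0.8}, {"x": 0, "y": 0, "z": 0, "ax": 0, "ay": 0, "az": 0, "jaw": -0.8}, {"x": 0, "y": 0, "z": 0, "ax": 0, "ay": 0, "az": 0, "jaw": -0.8}], "force": 15}}

```text
t: 3.35
eef_pos: [0.4273, -0.3662, 0.0455]
eef_rot: [-3.123, 0.337, -0.0]
wrist_force: [0.8, -0.7, -0.1]
width: 0.293
```

```bash
python3 -c "
from w import *
st()
print(res)"
```

```text
t 3.35 tcp [ 427.3 -366.2   45.5] psi -12.3 tilt 0.0 w 27.6 F [ 0.8 -0.7 -0.1] q [ 0.6   0.44 -0.01  1.99  0.    0.71 -1.2 ]
{'tray_cars': array([ 0.64073662, -0.09583937, -0.09862274]), 'tray_staplers': array([0.60683785, 0.30877192, 0.05169992]), 'tray_tape': array([ 0.56513731, -0.33245782,  0.18389827]), 'tray_glue': array([ 0.61571193,  0.10329342, -0.21431896]), 'car': array([ 0.47140597,  0.08452619, -0.8198385 ]), 'stapler': array([ 0.44447667, -0.20959924,  0.5641318 ]), 'tape': array([0.42332879, 0.36338642, 0.        ]), 'glue': array([ 0.42753459, -0.36580119,  0.        ]), 'mug': array([0.43432681, 0.21736701, 0.        ]), 'jar': array([ 0.44901975, -0.06558976,  0.        ])}
```

Gripped at 27.6 mm, where the glue is 28. I'll lift it and carry it to tray_glue.

Request:
{"op": "send_rows", "data": {"commands": [{"x": 0, "y": 0, "z": 25, "ax": 0, "ay": 0, "az": 0, "jaw": -0.8}, {"x": 0, "y": 0, "z": 35, "ax": 0, "ay": 0, "az": 0, "jaw": -0.8}, {"x": 0, "y": 0, "z": 35, "ax": 0, "ay": 0, "az": 0, "jaw": -0.8}, {"x": 5, "y": 12, "z": 30, "ax": 0, "ay": 0, "az": 0, "jaw": -0.8}, {"x": 12, "y": 30, "z": 15, "ax": 0, "ay": 0, "az": 0, "jaw": -0.8}, {"x": 13, "y": 32, "z": 0, "ax": 0, "ay": 0, "az": 0, "jaw": -0.8}, {"x": 13, "y": 32, "z": 0, "ax": 0, "ay": 0, "az": 0, "jaw": -0.8}, {"x": 13, "y": 32, "z": 0, "ax": 0, "ay": 0, "az": 0, "jaw": -0.8}, {"x": 13, "y": 32, "z": 0, "ax": 0, "ay": 0, "az": 0, "jaw": -0.8}, {"x": 13, "y": 32, "z": 0, "ax": 0, "ay": 0, "az": 0, "jaw": -0.8}]}}

```text
t: 4.18
eef_pos: [0.5096, -0.1626, 0.1857]
eef_rot: [3.123, -0.337, 0.001]
wrist_force: [0.3, -0.3, -0.0]
width: 0.297
```

Request:
{"op": "send_rows", "data": {"commands": [{"x": 13, "y": 32, "z": 0, "ax": 0, "ay": 0, "az": 0, "jaw": -0.8}, {"x": 13, "y": 32, "z": 0, "ax": 0, "ay": 0, "az": 0, "jaw": -0.8}, {"x": 13, "y": 32, "z": 0, "ax": 0, "ay": 0, "az": 0, "jaw": -0.8}, {"x": 13, "y": 32, "z": 0, "ax": 0, "ay": 0, "az": 0, "jaw": -0.8}, {"x": 12, "y": 32, "z": 0, "ax": 0, "ay": 0, "az": 0, "jaw": -0.8}, {"x": 0, "y": 0, "z": 0, "ax": 0, "ay": 0, "az": 0, "jaw": -0.8}, {"x": 0, "y": 0, "z": 0, "ax": 0, "ay": 0, "az": 0, "jaw": -0.8}]}}

```text
t: 4.77
eef_pos: [0.5735, -0.0021, 0.1852]
eef_rot: [-3.124, 0.331, 0.001]
wrist_force: [-0.0, -0.9, -0.7]
width: 0.295
```

```bash
python3 -c "
from w import *
st(); look('wrist','pics/w3.png',['tray_cars','tray_glue'])"
```

```text
t 4.77 tcp [573.5  -2.1 185.2] psi -12.1 tilt 0.04 w 27.7 F [-0.  -0.9 -0.7] q [ 0.07  0.29 -0.21  1.85  0.07  1.01 -1.96]
```

View pics/w3.png

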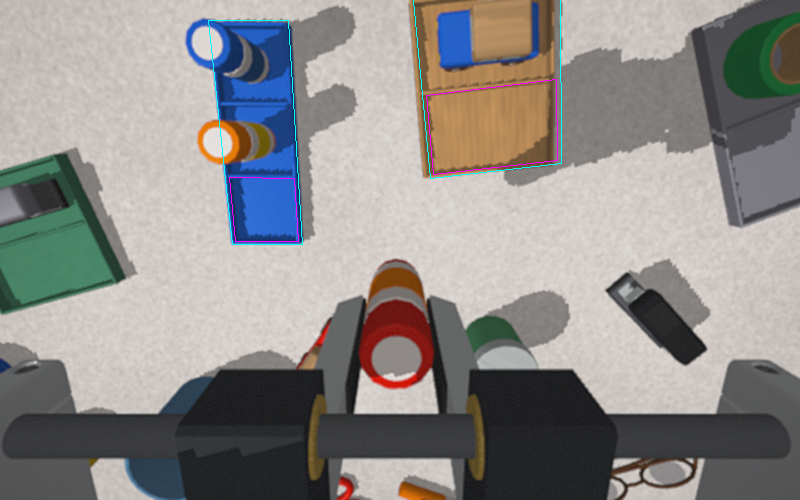

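The tray_glue and tray_cars outlines match in the wrist view (empty glue compartment at (265,210)). I'll move over it and look before lowering.

Request:
{"op": "send_rows", "data": {"commands": [{"x": 10.5, "y": 26, "z": 0, "ax": 0, "ay": 0, "az": 0, "jaw": -0.8}, {"x": 10.5, "y": 27, "z": 0, "ax": 0, "ay": 0, "az": 0, "jaw": -0.8}, {"x": 10.5, "y": 27, "z": 0, "ax": 0, "ay": 0, "az": 0, "jaw": -0.8}, {"x": 10.5, "y": 27, "z": 0, "ax": 0, "ay": 0, "az": 0, "jaw": -0.8}, {"x": 0, "y": 0, "z": 0, "ax": 0, "ay": 0, "az": 0, "jaw": -0.8}, {"x": 0, "y": 0, "z": -30, "ax": 0, "ay": 0, "az": 0, "jaw": -0.8}, {"x": 0, "y": 0, "z": -30, "ax": 0, "ay": 0, "az": 0, "jaw": -0.8}, {"x": 0, "y": 0, "z": -30, "ax": 0, "ay": 0, "az": 0, "jaw": -0.8}, {"x": 0, "y": 0, "z": -20, "ax": 0, "ay": 0, "az": 0, "jaw": -0.8}, {"x": 0, "y": 0, "z": 0, "ax": 0, "ay": 0, "az": 0, "jaw": -0.8}]}}

```text
t: 5.65
eef_pos: [0.6127, 0.1003, 0.0714]
eef_rot: [3.121, -0.339, -0.009]
wrist_force: [-1.5, -0.0, -1.3]
width: 0.291
```

```bash
python3 -c "
from w import *
st(); look('scene','pics/s3.png',['tray_cars','tray_glue'],roi=(240,180,400,320,5))"
```

```text
t 5.65 tcp [612.7 100.3  71.4] psi -12.4 tilt 0.36 w 27.4 F [-1.5 -0.  -1.3] q [-0.09  0.5  -0.23  1.82  0.15  0.84 -2.18]
```

View pics/s3.png

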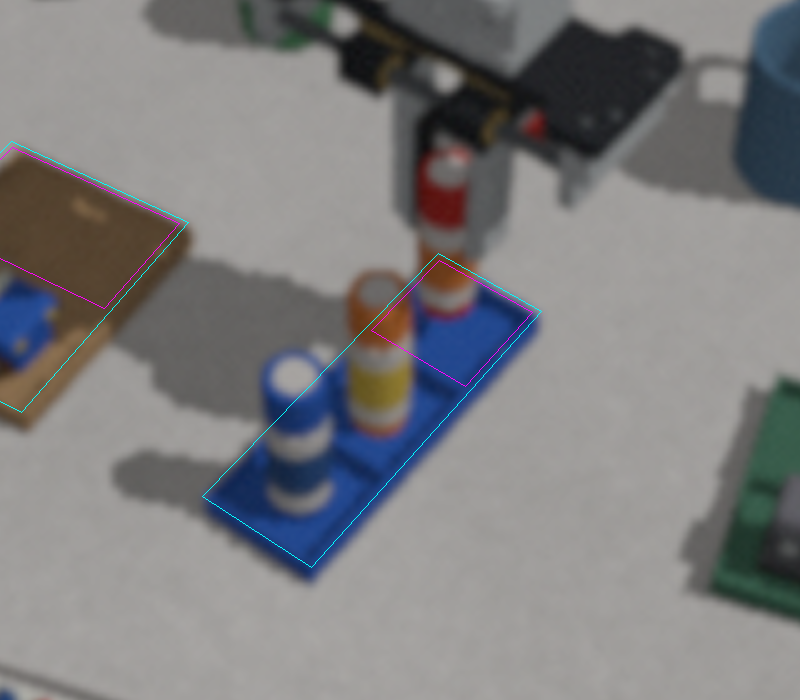

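Request:
{"op": "send_rows", "data": {"commands": [{"x": 0, "y": 0, "z": -10, "ax": 0, "ay": 0, "az": 0, "jaw": -0.8}, {"x": 0, "y": 0, "z": -8, "ax": 0, "ay": 0, "az": 0, "jaw": -0.8}, {"x": 0, "y": 0, "z": -4, "ax": 0, "ay": 0, "az": 0, "jaw": -0.8}, {"x": 0, "y": 0, "z": -2, "ax": 0, "ay": 0, "az": 0, "jaw": -0.8}, {"x": 0, "y": 0, "z": 0, "ax": 0, "ay": 0, "az": 0, "jaw": -0.8}, {"x": 0, "y": 0, "z": 0, "ax": 0, "ay": 0, "az": 0, "jaw": -0.8}, {"x": 0, "y": 0, "z": 0, "ax": 0, "ay": 0, "az": 0, "jaw": -0.8}]}}

```text
t: 6.28
eef_pos: [0.6156, 0.103, 0.0519]
eef_rot: [-3.123, 0.336, -0.001]
wrist_force: [0.1, 0.8, 0.6]
width: 0.297
```

Request:
{"op": "send_rows", "data": {"commands": [{"x": 0, "y": 0, "z": -2, "ax": 0, "ay": 0, "az": 0, "jaw": -0.8}, {"x": 0, "y": 0, "z": -1.5, "ax": 0, "ay": 0, "az": 0, "jaw": -0.8}, {"x": 0, "y": 0, "z": 0, "ax": 0, "ay": 0, "az": 0, "jaw": -0.8}, {"x": 0, "y": 0, "z": 0, "ax": 0, "ay": 0, "az": 0, "jaw": -0.8}]}}

```text
t: 6.62
eef_pos: [0.6156, 0.1029, 0.0483]
eef_rot: [-3.123, 0.337, -0.001]
wrist_force: [-0.0, -0.9, 4.3]
width: 0.292
```

Request:
{"op": "send_rows", "data": {"commands": [{"x": 0, "y": 0, "z": 0, "ax": 0, "ay": 0, "az": 0, "jaw": -0.1}, {"x": 0, "y": 0, "z": 0, "ax": 0, "ay": 0, "az": 0, "jaw": -0.1}, {"x": 0, "y": 0, "z": 0, "ax": 0, "ay": 0, "az": 0, "jaw": -0.1}, {"x": 0, "y": 0, "z": 0, "ax": 0, "ay": 0, "az": 0, "jaw": -0.1}, {"x": 0, "y": 0, "z": 10, "ax": 0, "ay": 0, "az": 0, "jaw": -0.1}, {"x": 0, "y": 0, "z": 30, "ax": 0, "ay": 0, "az": 0, "jaw": -0.1}, {"x": 0, "y": 0, "z": 35, "ax": 0, "ay": 0, "az": 0, "jaw": -0.1}, {"x": 0, "y": 0, "z": 35, "ax": 0, "ay": 0, "az": 0, "jaw": -0.1}, {"x": 0, "y": 0, "z": 30, "ax": 0, "ay": 0, "az": 0, "jaw": 0.5}, {"x": 0, "y": 0, "z": 0, "ax": 0, "ay": 0, "az": 0, "jaw": 0.5}]}}

```text
t: 7.45
eef_pos: [0.6181, 0.1036, 0.1952]
eef_rot: [-3.121, 0.336, -0.013]
wrist_force: [0.7, 0.7, 0.4]
width: 0.553
```

```bash
python3 -c "
from w import *
st(); look('scene','pics/s4.png',['tray_cars','tray_glue'],roi=(240,180,400,320,5))"
```

```text
t 7.45 tcp [618.1 103.6 195.2] psi -12.3 tilt 0.51 w 52.0 F [0.7 0.7 0.4] q [-0.08  0.36 -0.25  1.72  0.1   1.06 -2.14]
```

View pics/s4.png

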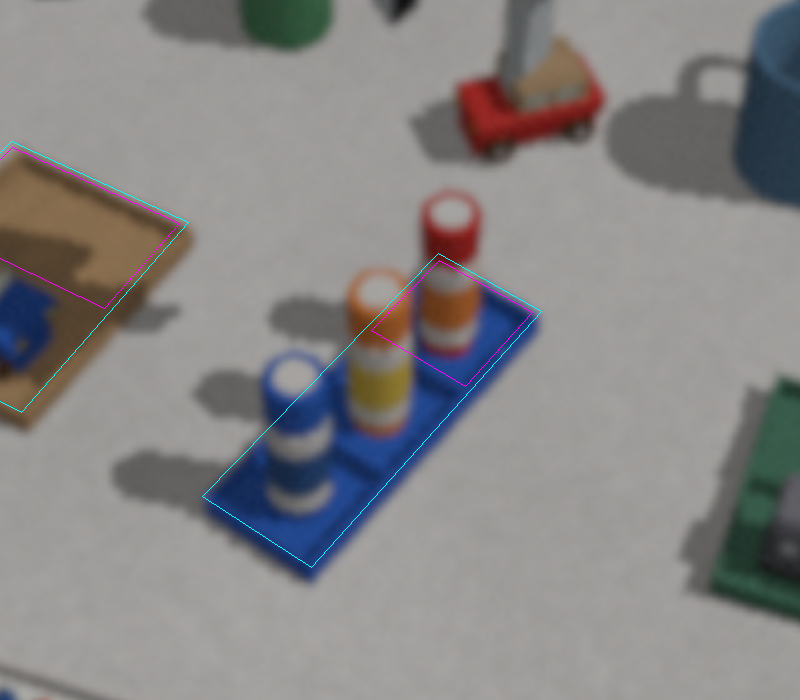

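The glue stands in the blue tray's empty compartment (base at about (445,340)). Next is the car: I'll turn the tool to ψ=133° (tool x along the car's length) while moving over it.

Request:
{"op": "send_rows", "data": {"commands": [{"x": -6, "y": -1, "z": 0, "ax": 0, "ay": 0, "az": 6.9, "jaw": 1}, {"x": -6, "y": -1, "z": 0, "ax": 0, "ay": 0, "az": 6.9, "jaw": 1}, {"x": -6, "y": -1, "z": 0, "ax": 0, "ay": 0, "az": 6.9, "jaw": 1}, {"x": -6, "y": -1, "z": 0, "ax": 0, "ay": 0, "az": 6.9, "jaw": 1}, {"x": -6, "y": -1, "z": 0, "ax": 0, "ay": 0, "az": 6.9, "jaw": 1}, {"x": -6, "y": -1, "z": 0, "ax": 0, "ay": 0, "az": 6.9, "jaw": 1}, {"x": -6, "y": -1, "z": 0, "ax": 0, "ay": 0, "az": 6.9, "jaw": 1}, {"x": -6, "y": -1, "z": 0, "ax": 0, "ay": 0, "az": 6.9, "jaw": 1}, {"x": -6, "y": -1, "z": 0, "ax": 0, "ay": 0, "az": 6.9, "jaw": 1}, {"x": -6, "y": -1, "z": 0, "ax": 0, "ay": 0, "az": 6.9, "jaw": 1}]}}

```text
t: 8.33
eef_pos: [0.5545, 0.0927, 0.1874]
eef_rot: [-2.76, -1.5, 0.002]
wrist_force: [0.5, -0.7, -0.3]
width: 0.999
```

Request:
{"op": "send_rows", "data": {"commands": [{"x": -7, "y": -1, "z": 0, "ax": 0, "ay": 0, "az": 6.9, "jaw": 1}, {"x": -7, "y": -1, "z": 0, "ax": 0, "ay": 0, "az": 6.9, "jaw": 1}, {"x": -7, "y": -1, "z": 0, "ax": 0, "ay": 0, "az": 6.9, "jaw": 1}, {"x": -7, "y": -1, "z": 0, "ax": 0, "ay": 0, "az": 6.9, "jaw": 1}, {"x": -7, "y": -1, "z": 0, "ax": 0, "ay": 0, "az": 6.9, "jaw": 1}, {"x": -7, "y": -1, "z": 0, "ax": 0, "ay": 0, "az": 6.9, "jaw": 1}, {"x": -7, "y": -1, "z": 0, "ax": 0, "ay": 0, "az": 6.9, "jaw": 1}, {"x": -7, "y": -1, "z": 0, "ax": 0, "ay": 0, "az": 6.9, "jaw": 1}, {"x": -7, "y": 0, "z": 0, "ax": 0, "ay": 0, "az": 6.9, "jaw": 1}, {"x": -7, "y": 0, "z": 0, "ax": 0, "ay": 0, "az": 6.9, "jaw": 1}]}}

```text
t: 9.17
eef_pos: [0.4844, 0.0846, 0.1874]
eef_rot: [-1.425, -2.799, 0.001]
wrist_force: [0.0, -0.1, 0.7]
width: 0.999
```

Request:
{"op": "send_rows", "data": {"commands": [{"x": 0, "y": 0, "z": 0, "ax": 0, "ay": 0, "az": 6.9, "jaw": 1}, {"x": 0, "y": 0, "z": 0, "ax": 0, "ay": 0, "az": 0, "jaw": 1}, {"x": 0, "y": 0, "z": 0, "ax": 0, "ay": 0, "az": 0, "jaw": 1}]}}

```text
t: 9.42
eef_pos: [0.4851, 0.0846, 0.1877]
eef_rot: [-1.269, -2.873, 0.0]
wrist_force: [0.5, 0.3, -0.6]
width: 0.999
```

```bash
python3 -c "
from w import *
st(); look('wrist','pics/w5.png',['car','mug'])"
```

```text
t 9.42 tcp [485.1  84.6 187.7] psi 132.4 tilt 0.04 w 93.9 F [ 0.5  0.3 -0.6] q [ 0.33  0.21 -0.71  1.99  0.16  1.    0.28]
```

View pics/w5.png

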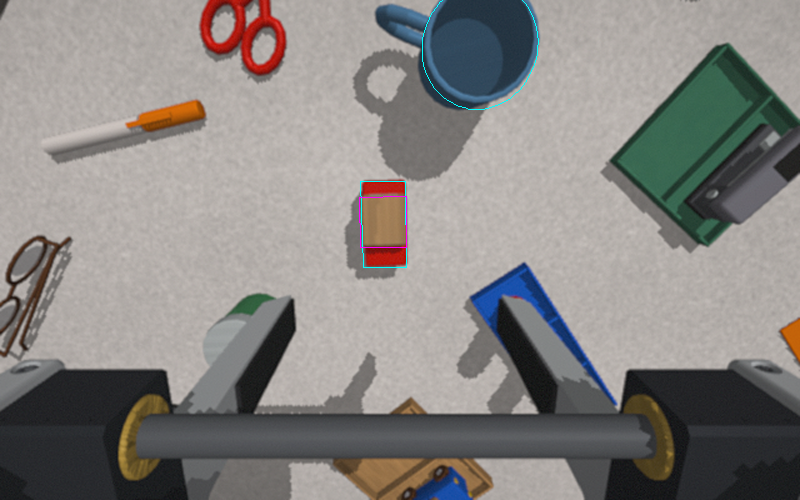

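The car outline drawn from the estimate lies on the car at (385,223). I'll go down and grip the sides.

Request:
{"op": "send_rows", "data": {"commands": [{"x": -14, "y": 0, "z": 0, "ax": 0, "ay": 0, "az": 0.6, "jaw": 1}, {"x": 0, "y": 0, "z": -30, "ax": 0, "ay": 0, "az": 0, "jaw": 1}, {"x": 0, "y": 0, "z": -35, "ax": 0, "ay": 0, "az": 0, "jaw": 1}, {"x": 0, "y": 0, "z": -35, "ax": 0, "ay": 0, "az": 0, "jaw": 1}, {"x": 0, "y": 0, "z": -30, "ax": 0, "ay": 0, "az": 0, "jaw": 1}, {"x": 0, "y": 0, "z": -20, "ax": 0, "ay": 0, "az": 0, "jaw": 1}, {"x": 0, "y": 0, "z": -13, "ax": 0, "ay": 0, "az": 0, "jaw": 1}, {"x": 0, "y": 0, "z": -5, "ax": 0, "ay": 0, "az": 0, "jaw": 1}, {"x": 0, "y": 0, "z": 0, "ax": 0, "ay": 0, "az": 0, "jaw": 1}, {"x": 0, "y": 0, "z": 0, "ax": 0, "ay": 0, "az": 0, "jaw": -0.5}]}}

```text
t: 10.3
eef_pos: [0.4716, 0.0851, 0.0204]
eef_rot: [1.25, 2.882, 0.0]
wrist_force: [0.1, 1.1, -1.0]
width: 0.959
```

Request:
{"op": "send_rows", "data": {"commands": [{"x": 0, "y": 0, "z": 0, "ax": 0, "ay": 0, "az": 0, "jaw": -0.6}, {"x": 0, "y": 0, "z": 0, "ax": 0, "ay": 0, "az": 0, "jaw": -0.6}, {"x": 0, "y": 0, "z": 0, "ax": 0, "ay": 0, "az": 0, "jaw": -0.6}, {"x": 0, "y": 0, "z": 0, "ax": 0, "ay": 0, "az": 0, "jaw": -0.6}, {"x": 0, "y": 0, "z": 0, "ax": 0, "ay": 0, "az": 0, "jaw": -0.6}, {"x": 0, "y": 0, "z": 0, "ax": 0, "ay": 0, "az": 0, "jaw": -0.6}, {"x": 0, "y": 0, "z": 0, "ax": 0, "ay": 0, "az": 0, "jaw": -0.6}, {"x": 0, "y": 0, "z": 0, "ax": 0, "ay": 0, "az": 0, "jaw": -0.6}, {"x": 0, "y": 0, "z": 0, "ax": 0, "ay": 0, "az": 0, "jaw": -0.6}, {"x": 0, "y": 0, "z": 0, "ax": 0, "ay": 0, "az": 0, "jaw": -0.6}]}}

```text
t: 11.13
eef_pos: [0.4713, 0.0849, 0.02]
eef_rot: [-1.248, -2.883, 0.0]
wrist_force: [-0.1, -0.8, 0.3]
width: 0.384
```

```bash
python3 -c "
from w import *
st()"
```

```text
t 11.13 tcp [471.3  84.9  20. ] psi 133.2 tilt 0.0 w 36.1 F [-0.1 -0.8  0.3] q [ 0.2   0.44 -0.61  2.16  0.41  0.66  0.06]
```

Request:
{"op": "send_rows", "data": {"commands": [{"x": 0, "y": 0, "z": 20, "ax": 0, "ay": 0, "az": 0, "jaw": -0.6}, {"x": 0, "y": 0, "z": 35, "ax": 0, "ay": 0, "az": 0, "jaw": -0.6}, {"x": 0, "y": 0, "z": 35, "ax": 0, "ay": 0, "az": 0, "jaw": -0.6}, {"x": 10, "y": -10, "z": 30, "ax": 0, "ay": 0, "az": 0, "jaw": -0.6}, {"x": 21, "y": -22, "z": 10, "ax": 0, "ay": 0, "az": -7, "jaw": -0.6}, {"x": 21, "y": -22, "z": 0, "ax": 0, "ay": 0, "az": -7, "jaw": -0.6}, {"x": 21, "y": -22, "z": 0, "ax": 0, "ay": 0, "az": -7, "jaw": -0.6}, {"x": 21, "y": -22, "z": 0, "ax": 0, "ay": 0, "az": -7, "jaw": -0.6}, {"x": 21, "y": -22, "z": 0, "ax": 0, "ay": 0, "az": -7, "jaw": -0.6}, {"x": 21, "y": -22, "z": 0, "ax": 0, "ay": 0, "az": -7, "jaw": -0.6}]}}

```text
t: 11.97
eef_pos: [0.608, -0.0585, 0.1498]
eef_rot: [-2.205, -2.238, 0.001]
wrist_force: [0.1, 1.5, -1.2]
width: 0.388
```

Request:
{"op": "send_rows", "data": {"commands": [{"x": 21, "y": -22, "z": 0, "ax": 0, "ay": 0, "az": -6.8, "jaw": -0.6}, {"x": 12, "y": -16, "z": 0, "ax": 0, "ay": 0, "az": 0, "jaw": -0.6}, {"x": 0, "y": 0, "z": 0, "ax": 0, "ay": 0, "az": 0, "jaw": -0.6}, {"x": 0, "y": 0, "z": -30, "ax": 0, "ay": 0, "az": 0, "jaw": -0.6}, {"x": 0, "y": 0, "z": -30, "ax": 0, "ay": 0, "az": 0, "jaw": -0.6}, {"x": 0, "y": 0, "z": -15, "ax": 0, "ay": 0, "az": 0, "jaw": -0.6}, {"x": 0, "y": 0, "z": 0, "ax": 0, "ay": 0, "az": 0, "jaw": -0.6}, {"x": 0, "y": 0, "z": 0, "ax": 0, "ay": 0, "az": 0, "jaw": -0.6}]}}

```text
t: 12.63
eef_pos: [0.6397, -0.0946, 0.0746]
eef_rot: [-2.325, -2.11, 0.001]
wrist_force: [-0.2, 0.5, -0.1]
width: 0.384
```

```bash
python3 -c "
from w import *
st(); look('scene','pics/s6.png',['tray_cars','tray_glue'],roi=(180,160,340,300,5)); look('wrist','pics/w6.png',['tray_cars','tray_glue','tray_tape'])"
```

```text
t 12.63 tcp [639.7 -94.6  74.6] psi 84.4 tilt 0.1 w 36.1 F [-0.2  0.5 -0.1] q [ 0.35  0.55 -0.41  1.76  0.27  0.89 -0.27]
```

View pics/s6.png

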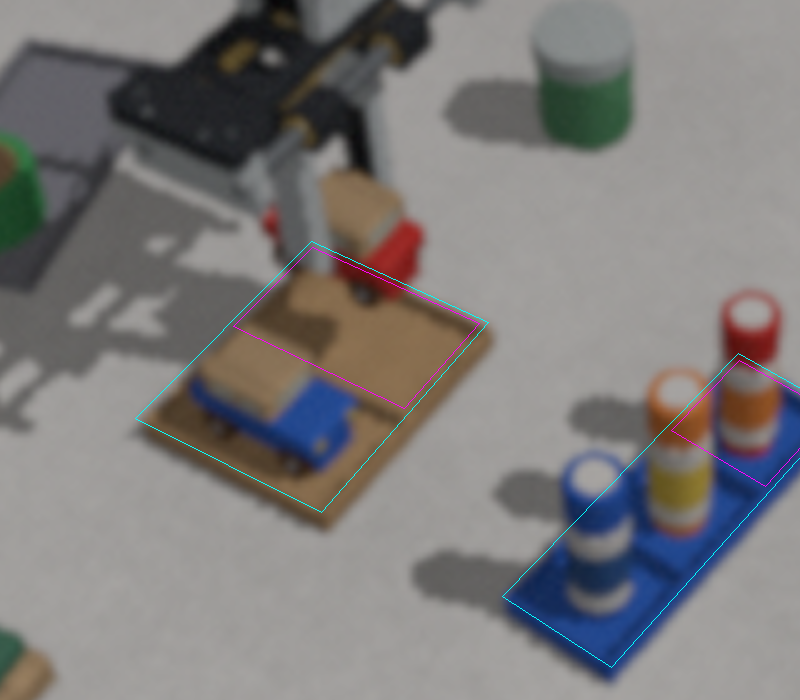

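View pics/w6.png

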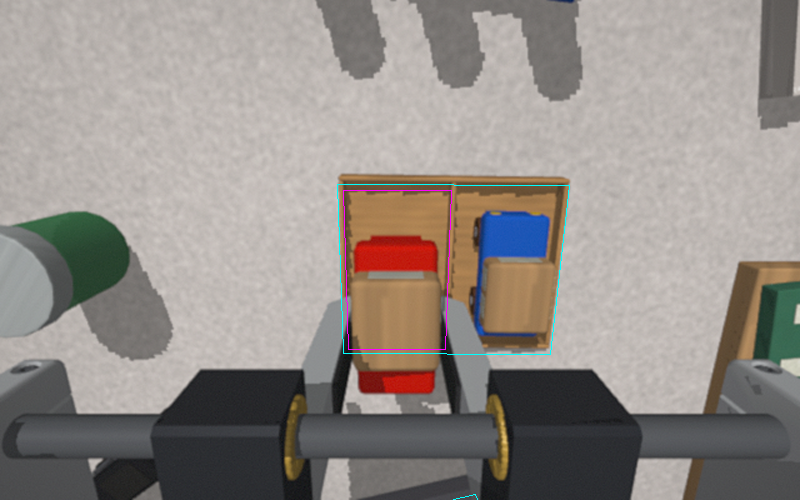

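Car and tray line up in the wrist view: compartment centre near x=398, and the tray edge suggests +2 mm in y. Lowering.

Request:
{"op": "send_rows", "data": {"commands": [{"x": 1, "y": 1, "z": -20, "ax": 0, "ay": 0, "az": 0, "jaw": -0.6}, {"x": 0, "y": 0, "z": -15, "ax": 0, "ay": 0, "az": 0, "jaw": -0.6}, {"x": 0, "y": 0, "z": -8, "ax": 0, "ay": 0, "az": 0, "jaw": -0.6}, {"x": 0, "y": 0, "z": -4, "ax": 0, "ay": 0, "az": 0, "jaw": -0.6}, {"x": 0, "y": 0, "z": -2, "ax": 0, "ay": 0, "az": 0, "jaw": -0.6}, {"x": 0, "y": 0, "z": -2, "ax": 0, "ay": 0, "az": 0, "jaw": -0.6}, {"x": 0, "y": 0, "z": 0, "ax": 0, "ay": 0, "az": 0, "jaw": -0.6}, {"x": 0, "y": 0, "z": 0, "ax": 0, "ay": 0, "az": 0, "jaw": -0.6}]}}

```text
t: 13.4
eef_pos: [0.6417, -0.0942, 0.0246]
eef_rot: [2.327, 2.11, 0.001]
wrist_force: [-0.7, -0.1, -0.9]
width: 0.38
```

Request:
{"op": "send_rows", "data": {"commands": [{"x": 0, "y": 0, "z": -1.6, "ax": 0, "ay": 0, "az": 0, "jaw": -0.6}, {"x": 0, "y": 0, "z": 0, "ax": 0, "ay": 0, "az": 0, "jaw": -0.6}, {"x": 0, "y": 0, "z": 0, "ax": 0, "ay": 0, "az": 0, "jaw": 0.0}, {"x": 0, "y": 0, "z": 0, "ax": 0, "ay": 0, "az": 0, "jaw": 0.0}, {"x": 0, "y": 0, "z": 0, "ax": 0, "ay": 0, "az": 0, "jaw": 0.0}, {"x": 0, "y": 0, "z": 10, "ax": 0, "ay": 0, "az": 0, "jaw": 0.0}, {"x": 0, "y": 0, "z": 30, "ax": 0, "ay": 0, "az": 0, "jaw": 0.0}, {"x": 0, "y": 0, "z": 35, "ax": 0, "ay": 0, "az": 0, "jaw": 0.0}, {"x": 0, "y": 0, "z": 35, "ax": 0, "ay": 0, "az": 0, "jaw": 0.5}, {"x": 0, "y": 0, "z": 40, "ax": 0, "ay": 0, "az": 0, "jaw": 1}]}}

```text
t: 14.23
eef_pos: [0.6406, -0.0939, 0.1739]
eef_rot: [-2.326, -2.11, 0.001]
wrist_force: [0.6, -0.5, -0.6]
width: 0.603
```

```bash
python3 -c "
from w import *
st(); look('scene','pics/s7.png',[],roi=(180,160,340,300,5)); look('wrist','pics/w7.png',['tray_cars','tray_glue','tray_tape'])"
```

```text
t 14.23 tcp [640.6 -93.9 173.9] psi 84.4 tilt 0.08 w 56.7 F [ 0.6 -0.5 -0.6] q [ 0.37  0.44 -0.43  1.68  0.21  1.07 -0.22]
```

View pics/s7.png

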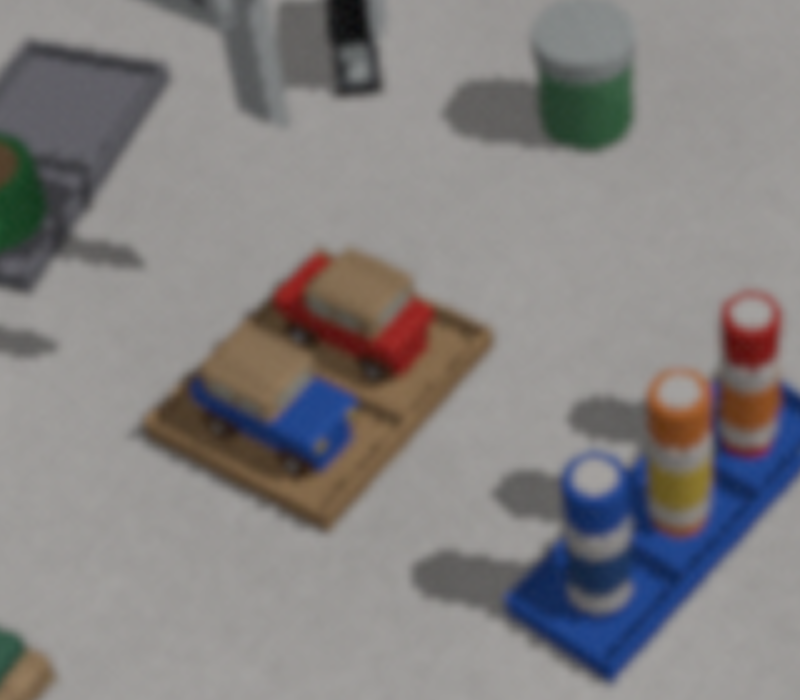

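View pics/w7.png

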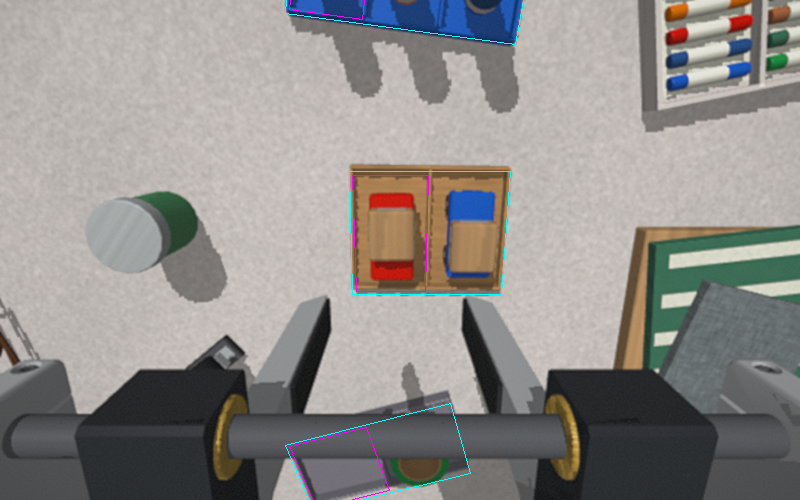

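The car sits in its compartment beside the blue one, upright at (392,236) in the wrist view. Next, the stapler.

Request:
{"op": "send_rows", "data": {"commands": [{"x": -22, "y": -13, "z": 2, "ax": 0, "ay": 0, "az": -5.8, "jaw": 1}, {"x": -22, "y": -13, "z": 2, "ax": 0, "ay": 0, "az": -5.8, "jaw": 1}, {"x": -22, "y": -13, "z": 2, "ax": 0, "ay": 0, "az": -5.8, "jaw": 1}, {"x": -22, "y": -13, "z": 2, "ax": 0, "ay": 0, "az": -5.8, "jaw": 1}, {"x": -22, "y": -13, "z": 2, "ax": 0, "ay": 0, "az": -5.8, "jaw": 1}, {"x": -22, "y": -13, "z": 2, "ax": 0, "ay": 0, "az": -5.8, "jaw": 1}, {"x": -22, "y": -13, "z": 2, "ax": 0, "ay": 0, "az": -5.8, "jaw": 1}, {"x": -22, "y": -13, "z": 0, "ax": 0, "ay": 0, "az": -5.8, "jaw": 1}, {"x": -20, "y": -12, "z": 0, "ax": 0, "ay": 0, "az": -5.8, "jaw": 1}, {"x": 0, "y": 0, "z": 0, "ax": 0, "ay": 0, "az": 0, "jaw": 1}]}}

```text
t: 15.17
eef_pos: [0.4419, -0.2126, 0.1869]
eef_rot: [3.022, 0.855, -0.001]
wrist_force: [-0.4, -1.1, 0.9]
width: 1.0
```

Request:
{"op": "send_rows", "data": {"commands": [{"x": 0, "y": 0, "z": 0, "ax": 0, "ay": 0, "az": 0, "jaw": 1}, {"x": 0, "y": 0, "z": 0, "ax": 0, "ay": 0, "az": 0, "jaw": 1}, {"x": 0, "y": 0, "z": 0, "ax": 0, "ay": 0, "az": 0, "jaw": 1}]}}

```text
t: 15.42
eef_pos: [0.4462, -0.2095, 0.1866]
eef_rot: [-3.017, -0.875, -0.001]
wrist_force: [-0.1, -0.5, -0.0]
width: 1.0
```

```bash
python3 -c "
from w import *
st(); look('wrist','pics/w8.png',['stapler','tray_tape'])"
```

```text
t 15.42 tcp [ 446.2 -209.5  186.6] psi 32.3 tilt 0.04 w 94.0 F [-0.1 -0.5 -0. ] q [ 0.53  0.16 -0.25  2.01  0.05  0.97 -0.74]
```

View pics/w8.png

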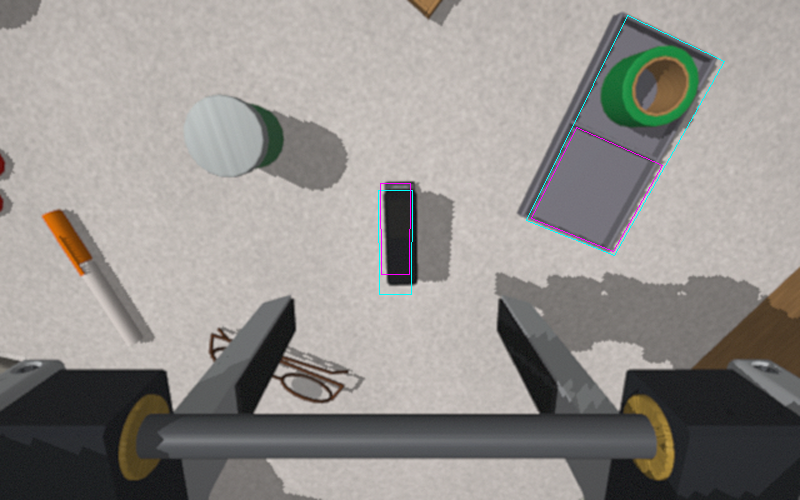

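The stapler shows at (400,237), about 4 px off the estimate, and tray_tape is about 7 px left of its outline. I'll refine both from this view.

```bash
python3 -c "
from w import *
from scipy.optimize import least_squares
c=cams.capture('wrist'); 
u=lambda *p:(np.array(p,float).reshape(-1,2)+.5)/1.25-.5
print('rear top',back(c,u(403,285),.049).round(4),'arm front top',back(c,u(400,190),.049).round(4),'base front',back(c,u(399,183),.005).round(4), back(c,u(399,183),.0).round(4))
crop(c,290,130,360,250,6,'pics/w9.png')
crop(c,400,0,590,215,3.5,'pics/w10.png',20)
"
```

```text
rear top [[ 0.4188 -0.2335  0.049 ]] arm front top [[ 0.4818 -0.1905  0.049 ]] base front [[ 0.482  -0.1898  0.005 ]] [[ 0.4815 -0.1902  0.    ]]
```

View pics/w9.png

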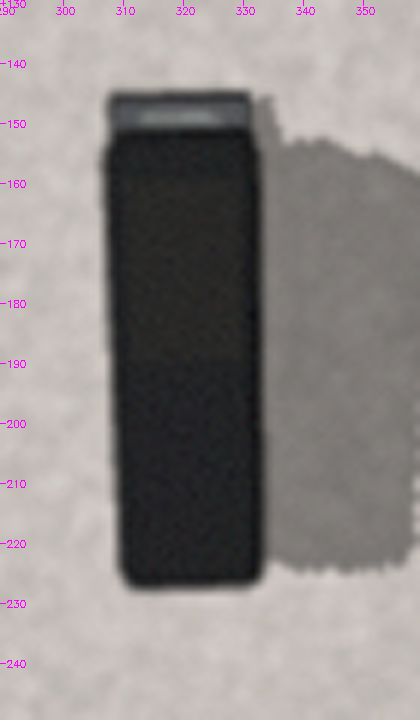

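View pics/w10.png

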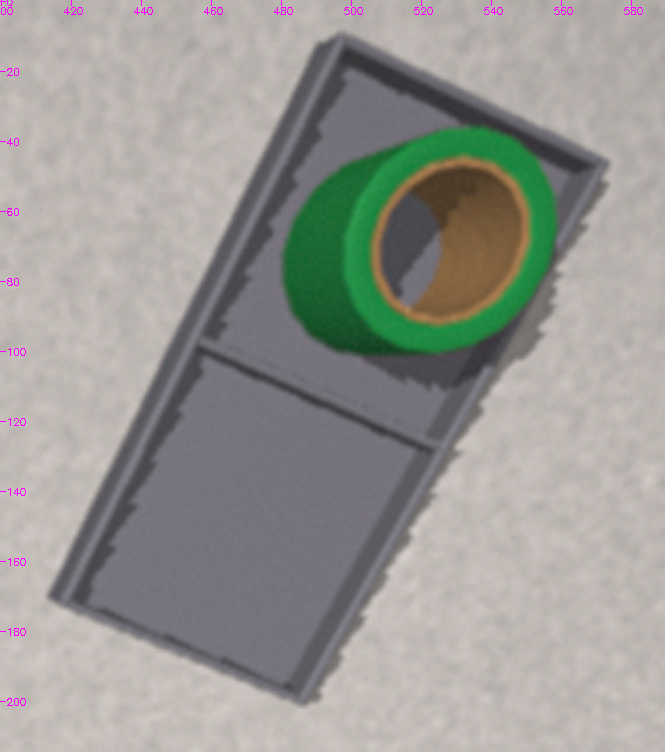

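```bash
python3 -c "
from w import *
from scipy.optimize import least_squares
c=cams.capture('wrist'); 
uv=(np.array([[64,603],[310,702],[610,163],[341,35]])+.5)/3.5-.5+[400,0]
W=back(c,uv,.014)[:,:2]; M=np.array([[-.043,.043],[-.043,-.043],[.126,-.043],[.126,.043]])
f=lambda p:((M@R.from_euler('z',p[2]).as_matrix()[:2,:2].T+p[:2])-W).ravel()
o=least_squares(f,[.5,-.3,0]); print(o.x.round(4),(f(o.x)*1e3).round(1))
res['tray_tape']=o.x; res['stapler']=np.array([.4504,-.2117,np.radians(34)]); pickle.dump(res,open('res.pkl','wb'))
look('wrist','pics/w11.png',['stapler','tray_tape'])
"
```

```text
[ 0.5649 -0.3271  0.186 ] [-1.4  0.1 -1.5 -0.7  1.6 -0.2  1.3  0.8]
```

View pics/w11.png

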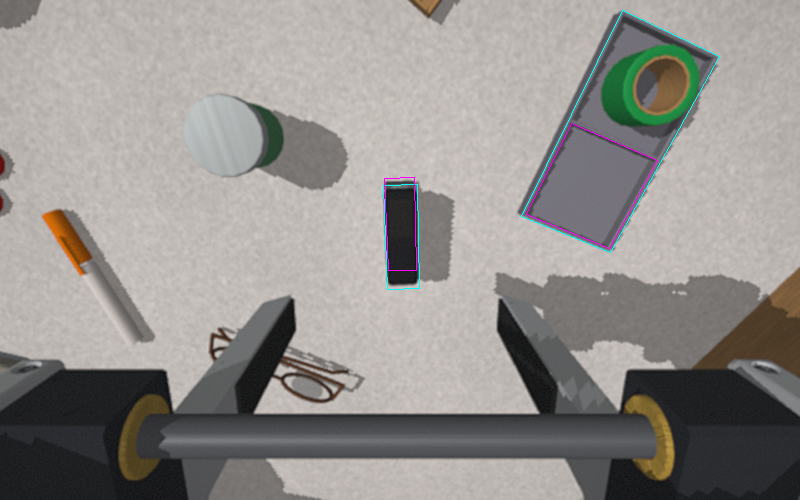

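The stapler fit is good now. Going down to grip it.

Request:
{"op": "send_rows", "data": {"commands": [{"x": 4, "y": -2, "z": 0, "ax": 0, "ay": 0, "az": 1.7, "jaw": 1}, {"x": 0, "y": 0, "z": -30, "ax": 0, "ay": 0, "az": 0, "jaw": 1}, {"x": 0, "y": 0, "z": -35, "ax": 0, "ay": 0, "az": 0, "jaw": 1}, {"x": 0, "y": 0, "z": -35, "ax": 0, "ay": 0, "az": 0, "jaw": 1}, {"x": 0, "y": 0, "z": -30, "ax": 0, "ay": 0, "az": 0, "jaw": 1}, {"x": 0, "y": 0, "z": -20, "ax": 0, "ay": 0, "az": 0, "jaw": 0.2}, {"x": 0, "y": 0, "z": -13, "ax": 0, "ay": 0, "az": 0, "jaw": 0}, {"x": 0, "y": 0, "z": -5, "ax": 0, "ay": 0, "az": 0, "jaw": 0}, {"x": 0, "y": 0, "z": 0, "ax": 0, "ay": 0, "az": 0, "jaw": 0}, {"x": 0, "y": 0, "z": 0, "ax": 0, "ay": 0, "az": 0, "jaw": 0}]}}

```text
t: 16.45
eef_pos: [0.4497, -0.2121, 0.0188]
eef_rot: [-3.005, -0.916, -0.0]
wrist_force: [0.6, -1.1, 0.0]
width: 0.68
```

Request:
{"op": "send_rows", "data": {"commands": [{"x": 0, "y": 0, "z": 0, "ax": 0, "ay": 0, "az": 0, "jaw": -0.85}, {"x": 0, "y": 0, "z": 0, "ax": 0, "ay": 0, "az": 0, "jaw": -0.85}, {"x": 0, "y": 0, "z": 0, "ax": 0, "ay": 0, "az": 0, "jaw": -0.85}, {"x": 0, "y": 0, "z": 0, "ax": 0, "ay": 0, "az": 0, "jaw": -0.85}, {"x": 0, "y": 0, "z": 0, "ax": 0, "ay": 0, "az": 0, "jaw": -0.85}, {"x": 0, "y": 0, "z": 0, "ax": 0, "ay": 0, "az": 0, "jaw": -0.85}, {"x": 0, "y": 0, "z": 0, "ax": 0, "ay": 0, "az": 0, "jaw": -0.85}, {"x": 0, "y": 0, "z": 0, "ax": 0, "ay": 0, "az": 0, "jaw": -0.85}], "force": 20}}

```text
t: 17.12
eef_pos: [0.4494, -0.2122, 0.0186]
eef_rot: [3.005, 0.916, 0.0]
wrist_force: [-0.6, 0.6, 6.8]
width: 0.273
```

```bash
python3 -c "
from w import *
st()"
```

```text
t 17.12 tcp [ 449.4 -212.2   18.6] psi 33.9 tilt 0.01 w 25.7 F [-0.6  0.6  6.8] q [ 0.5   0.41 -0.22  2.14  0.15  0.61 -0.81]
```

Request:
{"op": "send_rows", "data": {"commands": [{"x": 0, "y": 0, "z": 20, "ax": 0, "ay": 0, "az": 0, "jaw": -0.85}, {"x": 0, "y": 0, "z": 35, "ax": 0, "ay": 0, "az": 0, "jaw": -0.85}, {"x": 0, "y": 0, "z": 35, "ax": 0, "ay": 0, "az": 0, "jaw": -0.85}, {"x": 5, "y": 15, "z": 35, "ax": 0, "ay": 0, "az": 0, "jaw": -0.85}, {"x": 10, "y": 30, "z": 10, "ax": 0, "ay": 0, "az": 3, "jaw": -0.85}, {"x": 10, "y": 34, "z": 0, "ax": 0, "ay": 0, "az": 4, "jaw": -0.85}, {"x": 10, "y": 34, "z": 0, "ax": 0, "ay": 0, "az": 4, "jaw": -0.85}, {"x": 10, "y": 34, "z": 0, "ax": 0, "ay": 0, "az": 4, "jaw": -0.85}, {"x": 10, "y": 34, "z": 0, "ax": 0, "ay": 0, "az": 4, "jaw": -0.85}, {"x": 10, "y": 34, "z": 0, "ax": 0, "ay": 0, "az": 4, "jaw": -0.85}]}}

```text
t: 17.95
eef_pos: [0.5143, 0.0045, 0.1534]
eef_rot: [2.76, 1.501, -0.0]
wrist_force: [0.7, -0.8, -1.5]
width: 0.278
```

Request:
{"op": "send_rows", "data": {"commands": [{"x": 10, "y": 34, "z": 0, "ax": 0, "ay": 0, "az": 4, "jaw": -0.85}, {"x": 10, "y": 34, "z": 0, "ax": 0, "ay": 0, "az": 4, "jaw": -0.85}, {"x": 10, "y": 34, "z": 0, "ax": 0, "ay": 0, "az": 4, "jaw": -0.85}, {"x": 10, "y": 34, "z": 0, "ax": 0, "ay": 0, "az": 4, "jaw": -0.85}, {"x": 10, "y": 34, "z": 0, "ax": 0, "ay": 0, "az": 4, "jaw": -0.85}, {"x": 10, "y": 34, "z": 0, "ax": 0, "ay": 0, "az": 4, "jaw": -0.85}, {"x": 10, "y": 34, "z": 0, "ax": 0, "ay": 0, "az": 4, "jaw": -0.85}, {"x": 10, "y": 34, "z": 0, "ax": 0, "ay": 0, "az": 4, "jaw": -0.85}, {"x": 0, "y": 0, "z": 0, "ax": 0, "ay": 0, "az": 4, "jaw": -0.85}, {"x": 0, "y": 0, "z": 0, "ax": 0, "ay": 0, "az": 0, "jaw": -0.85}]}}

```text
t: 18.78
eef_pos: [0.5936, 0.2772, 0.1525]
eef_rot: [-2.156, -2.283, 0.001]
wrist_force: [0.2, -1.2, -1.3]
width: 0.275
```

```bash
python3 -c "
from w import *
st(); look('wrist','pics/w12.png',['tray_staplers','tray_glue','tape'])"
```

```text
t 18.78 tcp [593.6 277.2 152.5] psi 93.3 tilt 0.1 w 25.8 F [ 0.2 -1.2 -1.3] q [-0.09  0.51 -0.6   1.67  0.32  1.06 -0.74]
```

View pics/w12.png

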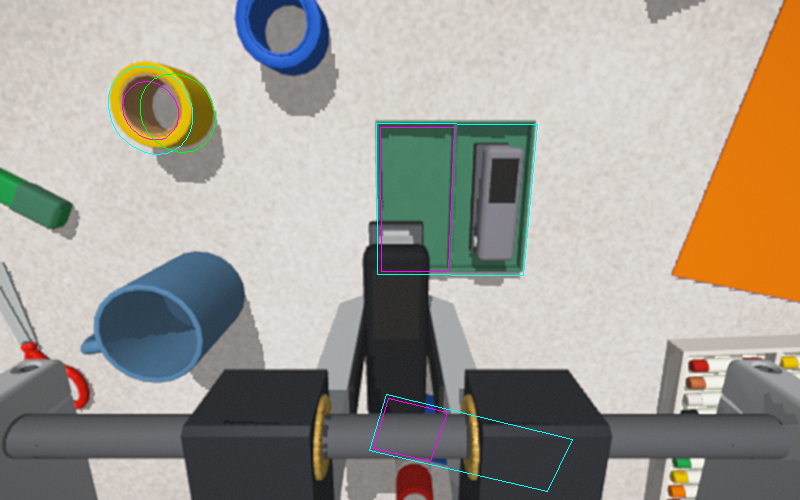

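The green tray outline matches (empty compartment centre at (415,200)). I'll move over it and lower.

Request:
{"op": "send_rows", "data": {"commands": [{"x": 6, "y": 17, "z": 0, "ax": 0, "ay": 0, "az": 0, "jaw": -0.85}, {"x": 6, "y": 17, "z": 0, "ax": 0, "ay": 0, "az": 0, "jaw": -0.85}, {"x": 0, "y": 0, "z": 0, "ax": 0, "ay": 0, "az": 0, "jaw": -0.85}, {"x": 0, "y": 0, "z": -25, "ax": 0, "ay": 0, "az": 0, "jaw": -0.85}, {"x": 0, "y": 0, "z": -30, "ax": 0, "ay": 0, "az": 0, "jaw": -0.85}, {"x": 0, "y": 0, "z": -25, "ax": 0, "ay": 0, "az": 0, "jaw": -0.85}, {"x": 0, "y": 0, "z": 0, "ax": 0, "ay": 0, "az": 0, "jaw": -0.85}, {"x": 0, "y": 0, "z": 0, "ax": 0, "ay": 0, "az": 0, "jaw": -0.85}]}}

```text
t: 19.5
eef_pos: [0.6059, 0.3072, 0.0728]
eef_rot: [-2.167, -2.274, 0.004]
wrist_force: [0.3, 0.0, 0.1]
width: 0.277
```

```bash
python3 -c "
from w import *
st(); look('wrist','pics/w13.png',['tray_staplers'])"
```

```text
t 19.5 tcp [605.9 307.2  72.8] psi 92.8 tilt 0.14 w 26.1 F [0.3 0.  0.1] q [-0.17  0.63 -0.56  1.67  0.39  0.96 -0.82]
```

View pics/w13.png

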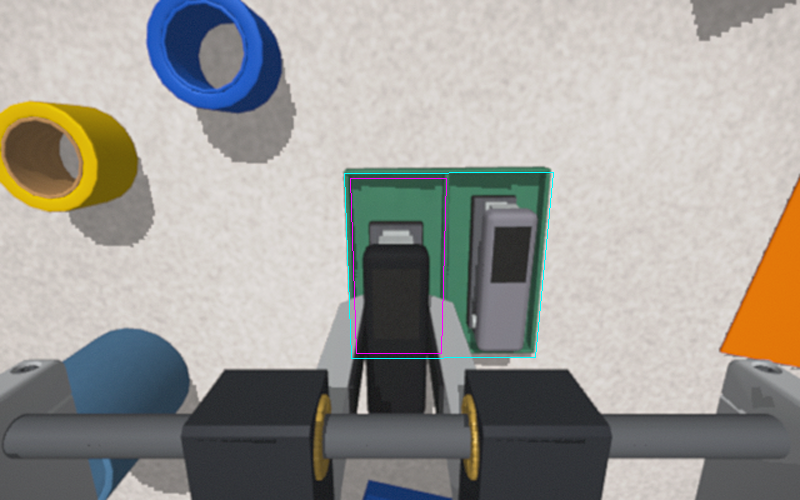

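Request:
{"op": "send_rows", "data": {"commands": [{"x": 0, "y": 1, "z": -20, "ax": 0, "ay": 0, "az": 0, "jaw": -0.85}, {"x": 0, "y": 0, "z": -15, "ax": 0, "ay": 0, "az": 0, "jaw": -0.85}, {"x": 0, "y": 0, "z": -8, "ax": 0, "ay": 0, "az": 0, "jaw": -0.85}, {"x": 0, "y": 0, "z": -4, "ax": 0, "ay": 0, "az": 0, "jaw": -0.85}, {"x": 0, "y": 0, "z": -2, "ax": 0, "ay": 0, "az": 0, "jaw": -0.85}, {"x": 0, "y": 0, "z": 0, "ax": 0, "ay": 0, "az": 0, "jaw": -0.85}, {"x": 0, "y": 0, "z": 0, "ax": 0, "ay": 0, "az": 0, "jaw": -0.85}, {"x": 0, "y": 0, "z": 0, "ax": 0, "ay": 0, "az": 0, "jaw": -0.85}]}}

```text
t: 20.22
eef_pos: [0.6067, 0.31, 0.0251]
eef_rot: [2.164, 2.277, 0.001]
wrist_force: [0.6, 0.7, -2.3]
width: 0.271
```

Request:
{"op": "send_rows", "data": {"commands": [{"x": 0, "y": 0, "z": -2, "ax": 0, "ay": 0, "az": 0, "jaw": -0.85}, {"x": 0, "y": 0, "z": -1.3, "ax": 0, "ay": 0, "az": 0, "jaw": -0.85}, {"x": 0, "y": 0, "z": 0, "ax": 0, "ay": 0, "az": 0, "jaw": -0.85}, {"x": 0, "y": 0, "z": 0, "ax": 0, "ay": 0, "az": 0, "jaw": -0.85}]}}

```text
t: 20.55
eef_pos: [0.6066, 0.31, 0.0217]
eef_rot: [2.164, 2.277, 0.001]
wrist_force: [-1.7, -1.5, 4.3]
width: 0.271
```

Request:
{"op": "send_rows", "data": {"commands": [{"x": 0, "y": 0, "z": 0, "ax": 0, "ay": 0, "az": 0, "jaw": -0.2}, {"x": 0, "y": 0, "z": 0, "ax": 0, "ay": 0, "az": 0, "jaw": -0.2}, {"x": 0, "y": 0, "z": 0, "ax": 0, "ay": 0, "az": 0, "jaw": -0.2}, {"x": 0, "y": 0, "z": 10, "ax": 0, "ay": 0, "az": 0, "jaw": -0.2}, {"x": 0, "y": 0, "z": 30, "ax": 0, "ay": 0, "az": 0, "jaw": -0.2}, {"x": 0, "y": 0, "z": 35, "ax": 0, "ay": 0, "az": 0, "jaw": 0}, {"x": 0, "y": 0, "z": 35, "ax": 0, "ay": 0, "az": 0, "jaw": 1}, {"x": 0, "y": 0, "z": 40, "ax": 0, "ay": 0, "az": 0, "jaw": 1}, {"x": 0, "y": 0, "z": 0, "ax": 0, "ay": 0, "az": 0, "jaw": 1}]}}

```text
t: 21.3
eef_pos: [0.6088, 0.3122, 0.1799]
eef_rot: [2.162, 2.275, 0.015]
wrist_force: [-0.2, -0.1, 0.6]
width: 0.647
```

```bash
python3 -c "
from w import *
st(); look('wrist','pics/w14.png',['tray_staplers','tape'])"
```

```text
t 21.3 tcp [608.8 312.2 179.9] psi 92.9 tilt 0.57 w 60.9 F [-0.2 -0.1  0.6] q [-0.14  0.52 -0.61  1.58  0.32  1.12 -0.77]
```

View pics/w14.png

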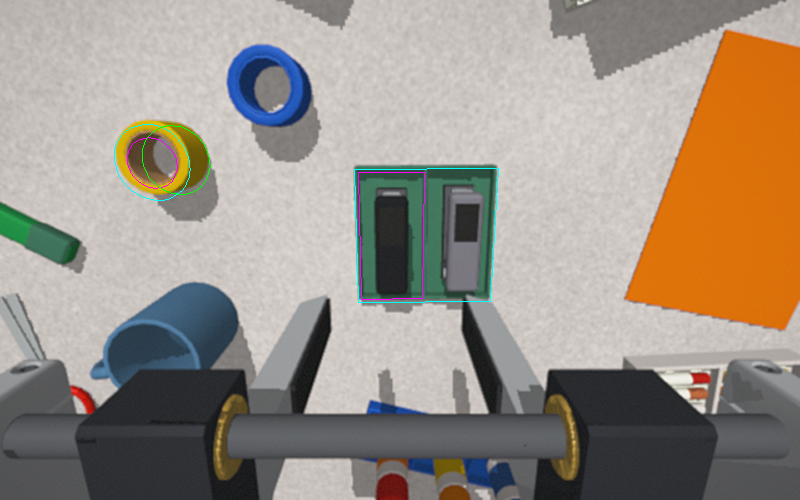

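The stapler is in its compartment at (392,243), parallel to the grey one. The yellow tape is centred about 3 mm further in +y than estimated, so its target is (423, 366). Now fetching it.

Request:
{"op": "send_rows", "data": {"commands": [{"x": -25, "y": 8, "z": 0, "ax": 0, "ay": 0, "az": 0, "jaw": 1}, {"x": -32, "y": 10, "z": 0, "ax": 0, "ay": 0, "az": 0, "jaw": 1}, {"x": -32, "y": 10, "z": 0, "ax": 0, "ay": 0, "az": 0, "jaw": 1}, {"x": -32, "y": 10, "z": 0, "ax": 0, "ay": 0, "az": 0, "jaw": 1}, {"x": -32, "y": 10, "z": 0, "ax": 0, "ay": 0, "az": 0, "jaw": 1}, {"x": -30, "y": 8, "z": 0, "ax": 0, "ay": 0, "az": 0, "jaw": 1}, {"x": 0, "y": 0, "z": 0, "ax": 0, "ay": 0, "az": 0, "jaw": 1}, {"x": 0, "y": 0, "z": 0, "ax": 0, "ay": 0, "az": 0, "jaw": 1}, {"x": 0, "y": 0, "z": 0, "ax": 0, "ay": 0, "az": 0, "jaw": 1}]}}

```text
t: 22.1
eef_pos: [0.4239, 0.3655, 0.1711]
eef_rot: [2.165, 2.276, -0.0]
wrist_force: [0.8, -0.9, -0.4]
width: 1.003
```

```bash
python3 -c "
from w import *
res['tape']=np.array([.4233,.3664,0]); pickle.dump(res,open('res.pkl','wb'))
st(); look('wrist','pics/w15.png',['tape'])"
```

```text
t 22.1 tcp [423.9 365.5 171.1] psi 92.9 tilt 0.02 w 94.3 F [ 0.8 -0.9 -0.4] q [-0.26  0.35 -0.69  1.87  0.26  1.01 -1.01]
```

View pics/w15.png

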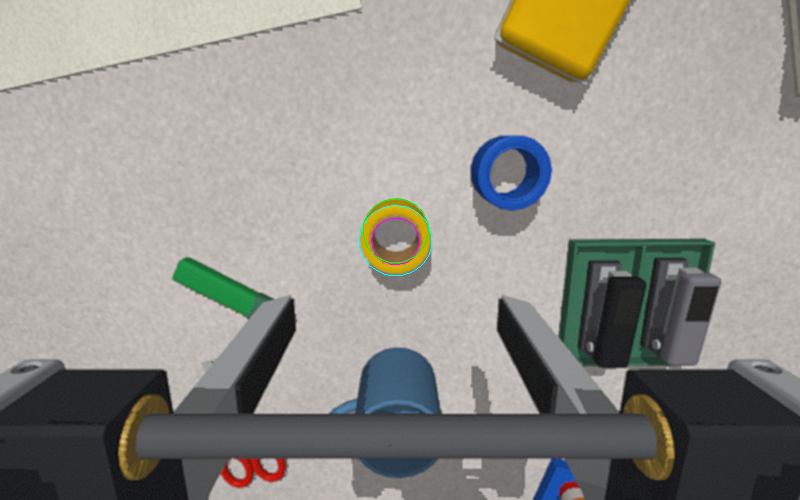

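The yellow tape is aligned, with its ring at (396,238) and the blue decoy clear at (511,172). Going down to grip it.

Request:
{"op": "send_rows", "data": {"commands": [{"x": 0, "y": 1, "z": -25, "ax": 0, "ay": 0, "az": 0, "jaw": 1}, {"x": 0, "y": 0, "z": -35, "ax": 0, "ay": 0, "az": 0, "jaw": 1}, {"x": 0, "y": 0, "z": -35, "ax": 0, "ay": 0, "az": 0, "jaw": 1}, {"x": 0, "y": 0, "z": -30, "ax": 0, "ay": 0, "az": 0, "jaw": 1}, {"x": 0, "y": 0, "z": -18, "ax": 0, "ay": 0, "az": 0, "jaw": 1}, {"x": 0, "y": 0, "z": -10, "ax": 0, "ay": 0, "az": 0, "jaw": 1}, {"x": 0, "y": 0, "z": -3, "ax": 0, "ay": 0, "az": 0, "jaw": 1}, {"x": 0, "y": 0, "z": 0, "ax": 0, "ay": 0, "az": 0, "jaw": 1}, {"x": 0, "y": 0, "z": 0, "ax": 0, "ay": 0, "az": 0, "jaw": 0}, {"x": 0, "y": 0, "z": 0, "ax": 0, "ay": 0, "az": 0, "jaw": 0}], "force": 15}}

```text
t: 22.98
eef_pos: [0.4242, 0.3674, 0.0163]
eef_rot: [2.165, 2.276, 0.003]
wrist_force: [0.6, -0.1, 0.7]
width: 0.893
```

Request:
{"op": "send_rows", "data": {"commands": [{"x": 0, "y": 0, "z": 0, "ax": 0, "ay": 0, "az": 0, "jaw": -0.1}, {"x": 0, "y": 0, "z": 0, "ax": 0, "ay": 0, "az": 0, "jaw": -0.1}, {"x": 0, "y": 0, "z": 0, "ax": 0, "ay": 0, "az": 0, "jaw": -0.1}, {"x": 0, "y": 0, "z": 0, "ax": 0, "ay": 0, "az": 0, "jaw": -0.1}, {"x": 0, "y": 0, "z": 0, "ax": 0, "ay": 0, "az": 0, "jaw": -0.1}, {"x": 0, "y": 0, "z": 0, "ax": 0, "ay": 0, "az": 0, "jaw": -0.1}]}}

```text
t: 23.48
eef_pos: [0.4235, 0.3669, 0.0153]
eef_rot: [2.164, 2.277, 0.0]
wrist_force: [-0.9, -2.0, 5.3]
width: 0.587
```

```bash
python3 -c "
from w import *
st(); print(res['tray_tape'])"
```

```text
t 23.48 tcp [423.5 366.9  15.3] psi 92.9 tilt 0.02 w 55.1 F [-0.9 -2.   5.3] q [-0.36  0.55 -0.59  1.98  0.45  0.74 -1.17]
[ 0.56487209 -0.3270592   0.18597116]
```

Request:
{"op": "send_rows", "data": {"commands": [{"x": 0, "y": 0, "z": 20, "ax": 0, "ay": 0, "az": 0, "jaw": -0.1}, {"x": 0, "y": 0, "z": 35, "ax": 0, "ay": 0, "az": 0, "jaw": -0.1}, {"x": 0, "y": 0, "z": 35, "ax": 0, "ay": 0, "az": 0, "jaw": -0.1}, {"x": 3, "y": -10, "z": 35, "ax": 0, "ay": 0, "az": 0, "jaw": -0.1}, {"x": 6, "y": -28, "z": 15, "ax": 0, "ay": 0, "az": -3, "jaw": -0.1}, {"x": 7, "y": -34, "z": 0, "ax": 0, "ay": 0, "az": -4, "jaw": -0.1}, {"x": 7, "y": -34, "z": 0, "ax": 0, "ay": 0, "az": -4, "jaw": -0.1}, {"x": 7, "y": -34, "z": 0, "ax": 0, "ay": 0, "az": -4, "jaw": -0.1}, {"x": 7, "y": -34, "z": 0, "ax": 0, "ay": 0, "az": -4, "jaw": -0.1}, {"x": 7, "y": -34, "z": 0, "ax": 0, "ay": 0, "az": -4, "jaw": -0.1}]}}

```text
t: 24.32
eef_pos: [0.4673, 0.1571, 0.1552]
eef_rot: [2.578, 1.795, 0.0]
wrist_force: [-0.4, 1.1, -0.2]
width: 0.581
```

Request:
{"op": "send_rows", "data": {"commands": [{"x": 7, "y": -34, "z": 0, "ax": 0, "ay": 0, "az": -4, "jaw": -0.1}, {"x": 7, "y": -34, "z": 0, "ax": 0, "ay": 0, "az": -4, "jaw": -0.1}, {"x": 7, "y": -34, "z": 0, "ax": 0, "ay": 0, "az": -4, "jaw": -0.1}, {"x": 7, "y": -34, "z": 0, "ax": 0, "ay": 0, "az": -4, "jaw": -0.1}, {"x": 7, "y": -34, "z": 0, "ax": 0, "ay": 0, "az": -4, "jaw": -0.1}, {"x": 7, "y": -34, "z": 0, "ax": 0, "ay": 0, "az": -4, "jaw": -0.1}, {"x": 7, "y": -34, "z": 0, "ax": 0, "ay": 0, "az": -4, "jaw": -0.1}, {"x": 7, "y": -34, "z": 0, "ax": 0, "ay": 0, "az": -4, "jaw": -0.1}, {"x": 7, "y": -34, "z": 0, "ax": 0, "ay": 0, "az": -4, "jaw": -0.1}, {"x": 7, "y": -34, "z": 0, "ax": 0, "ay": 0, "az": -4, "jaw": -0.1}]}}

```text
t: 25.15
eef_pos: [0.5372, -0.1829, 0.155]
eef_rot: [3.037, 0.805, -0.0]
wrist_force: [0.8, 0.4, -0.3]
width: 0.589
```

Request:
{"op": "send_rows", "data": {"commands": [{"x": 0, "y": 0, "z": 0, "ax": 0, "ay": 0, "az": -6, "jaw": -0.1}, {"x": 0, "y": 0, "z": 0, "ax": 0, "ay": 0, "az": -6, "jaw": -0.1}, {"x": 0, "y": 0, "z": 0, "ax": 0, "ay": 0, "az": -6, "jaw": -0.1}, {"x": 0, "y": 0, "z": 0, "ax": 0, "ay": 0, "az": 0, "jaw": -0.1}, {"x": 0, "y": 0, "z": 0, "ax": 0, "ay": 0, "az": 0, "jaw": -0.1}]}}

```text
t: 25.57
eef_pos: [0.5373, -0.1809, 0.1549]
eef_rot: [-3.124, -0.331, 0.0]
wrist_force: [-0.2, 0.7, -0.6]
width: 0.586
```

```bash
python3 -c "
from w import *
st(); look('wrist','pics/w16.png',['tray_tape'])"
```

```text
t 25.57 tcp [ 537.3 -180.9  154.9] psi 12.1 tilt 0.02 w 55.1 F [-0.2  0.7 -0.6] q [ 0.37  0.31 -0.2   1.89  0.07  0.94 -1.22]
```

View pics/w16.png

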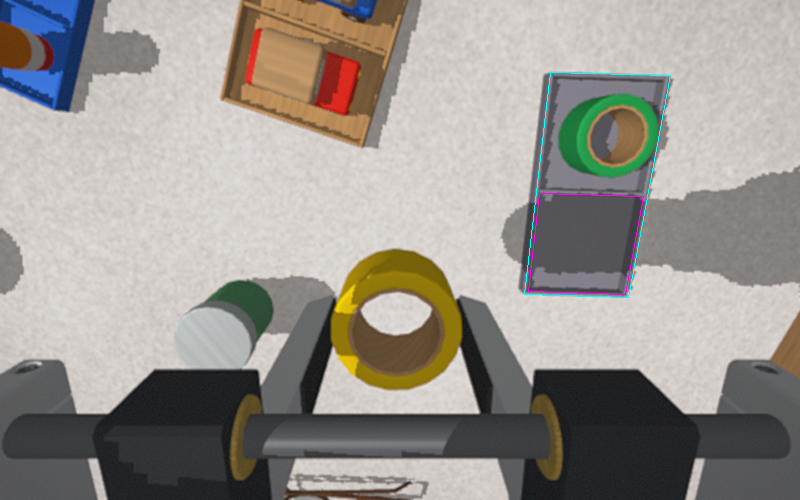

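Request:
{"op": "send_rows", "data": {"commands": [{"x": 5.5, "y": -26, "z": 0, "ax": 0, "ay": 0, "az": -1.4, "jaw": -0.1}, {"x": 5.5, "y": -30, "z": 0, "ax": 0, "ay": 0, "az": 0, "jaw": -0.1}, {"x": 5.5, "y": -30, "z": 0, "ax": 0, "ay": 0, "az": 0, "jaw": -0.1}, {"x": 5.5, "y": -30, "z": 0, "ax": 0, "ay": 0, "az": 0, "jaw": -0.1}, {"x": 5.5, "y": -30, "z": 0, "ax": 0, "ay": 0, "az": 0, "jaw": -0.1}, {"x": 0, "y": 0, "z": -20, "ax": 0, "ay": 0, "az": 0, "jaw": -0.1}, {"x": 0, "y": 0, "z": -35, "ax": 0, "ay": 0, "az": 0, "jaw": -0.1}, {"x": 0, "y": 0, "z": -25, "ax": 0, "ay": 0, "az": 0, "jaw": -0.1}, {"x": 0, "y": 0, "z": 0, "ax": 0, "ay": 0, "az": 0, "jaw": -0.1}, {"x": 0, "y": 0, "z": 0, "ax": 0, "ay": 0, "az": 0, "jaw": -0.1}]}}

```text
t: 26.45
eef_pos: [0.5643, -0.3267, 0.0744]
eef_rot: [-3.127, -0.291, 0.003]
wrist_force: [0.7, 0.1, 0.4]
width: 0.587
```

```bash
python3 -c "
from w import *
st(); look('wrist','pics/w17.png',['tray_tape'])"
```

```text
t 26.45 tcp [ 564.3 -326.7   74.4] psi 10.6 tilt 0.14 w 55.2 F [0.7 0.1 0.4] q [ 0.52  0.53 -0.13  1.76  0.08  0.87 -1.03]
```

View pics/w17.png

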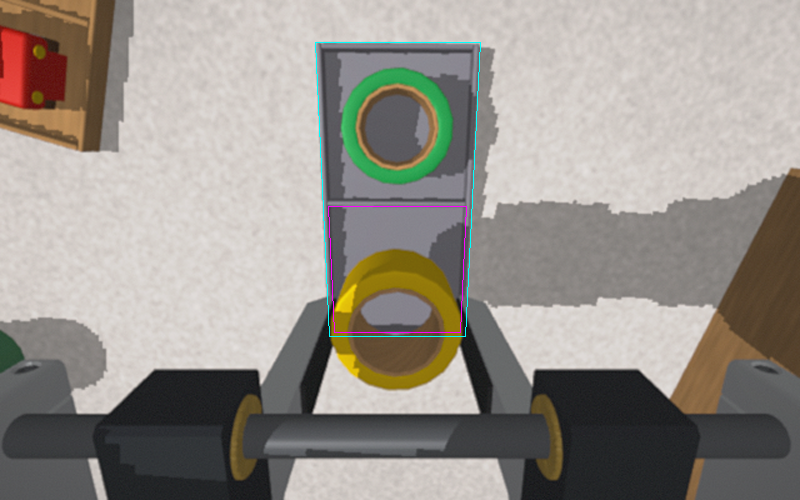

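The tape is centred with the tray's axis (x≈397) in the wrist view. Lowering.

Request:
{"op": "send_rows", "data": {"commands": [{"x": 0, "y": 0, "z": -20, "ax": 0, "ay": 0, "az": 0, "jaw": -0.1}, {"x": 0, "y": 0, "z": -18, "ax": 0, "ay": 0, "az": 0, "jaw": -0.1}, {"x": 0, "y": 0, "z": -9, "ax": 0, "ay": 0, "az": 0, "jaw": -0.1}, {"x": 0, "y": 0, "z": -5, "ax": 0, "ay": 0, "az": 0, "jaw": -0.1}, {"x": 0, "y": 0, "z": -2, "ax": 0, "ay": 0, "az": 0, "jaw": -0.1}, {"x": 0, "y": 0, "z": 0, "ax": 0, "ay": 0, "az": 0, "jaw": -0.1}, {"x": 0, "y": 0, "z": 0, "ax": 0, "ay": 0, "az": 0, "jaw": -0.1}, {"x": 0, "y": 0, "z": 0, "ax": 0, "ay": 0, "az": 0, "jaw": -0.1}]}}

```text
t: 27.17
eef_pos: [0.5654, -0.3274, 0.0221]
eef_rot: [3.128, 0.288, 0.002]
wrist_force: [-0.8, 0.1, -1.2]
width: 0.585
```

Request:
{"op": "send_rows", "data": {"commands": [{"x": 0, "y": 0, "z": -2, "ax": 0, "ay": 0, "az": 0, "jaw": -0.1}, {"x": 0, "y": 0, "z": -1.6, "ax": 0, "ay": 0, "az": 0, "jaw": -0.1}, {"x": 0, "y": 0, "z": 0, "ax": 0, "ay": 0, "az": 0, "jaw": -0.1}, {"x": 0, "y": 0, "z": 0, "ax": 0, "ay": 0, "az": 0, "jaw": -0.1}]}}

```text
t: 27.5
eef_pos: [0.5653, -0.3273, 0.018]
eef_rot: [3.128, 0.287, 0.001]
wrist_force: [-1.0, 0.0, 5.0]
width: 0.59
```

Request:
{"op": "send_rows", "data": {"commands": [{"x": 0, "y": 0, "z": 0, "ax": 0, "ay": 0, "az": 0, "jaw": 0.4}, {"x": 0, "y": 0, "z": 0, "ax": 0, "ay": 0, "az": 0, "jaw": 0.4}, {"x": 0, "y": 0, "z": 0, "ax": 0, "ay": 0, "az": 0, "jaw": 0.4}, {"x": 0, "y": 0, "z": 10, "ax": 0, "ay": 0, "az": 0, "jaw": 0.5}, {"x": 0, "y": 0, "z": 30, "ax": 0, "ay": 0, "az": 0, "jaw": 0.5}, {"x": 0, "y": 0, "z": 35, "ax": 0, "ay": 0, "az": 0, "jaw": 0.5}, {"x": -20, "y": 0, "z": 35, "ax": 0, "ay": 0, "az": 0, "jaw": 0.5}, {"x": -30, "y": 0, "z": 30, "ax": 0, "ay": 0, "az": 0, "jaw": 0.5}, {"x": -30, "y": 0, "z": 30, "ax": 0, "ay": 0, "az": 0, "jaw": 0.5}, {"x": 0, "y": 0, "z": 0, "ax": 0, "ay": 0, "az": 0, "jaw": 0.5}]}}

```text
t: 28.33
eef_pos: [0.4833, -0.3295, 0.1929]
eef_rot: [3.124, 0.282, 0.007]
wrist_force: [1.7, -1.8, 0.1]
width: 0.749
```

```bash
python3 -c "
from w import *
st(); look('wrist','pics/w18.png',['tray_tape','tray_cars'])
c=cams.capture('top'); crop(c,180,110,470,260,2.75,'pics/t18.png',20)
c=cams.capture('scene'); crop(c,130,110,450,320,2.5,'pics/s18.png',20)"
```

```text
t 28.33 tcp [ 483.3 -329.5  192.9] psi 10.3 tilt 0.37 w 70.4 F [ 1.7 -1.8  0.1] q [ 0.6   0.29 -0.13  1.82  0.05  1.02 -0.95]
```

View pics/w18.png

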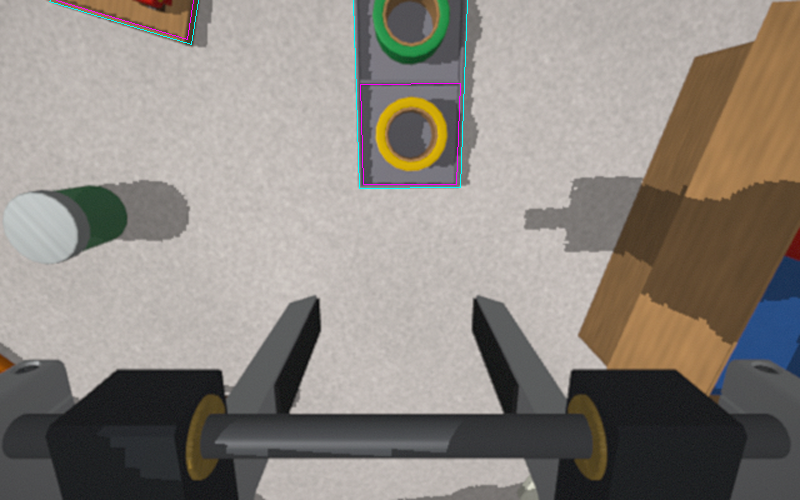

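View pics/t18.png

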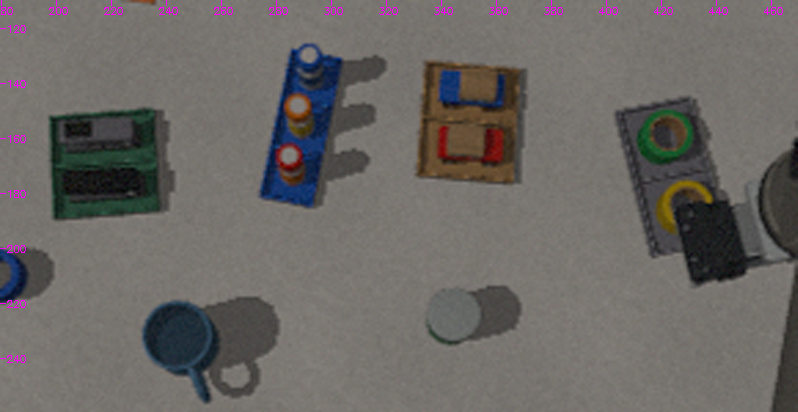

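View pics/s18.png

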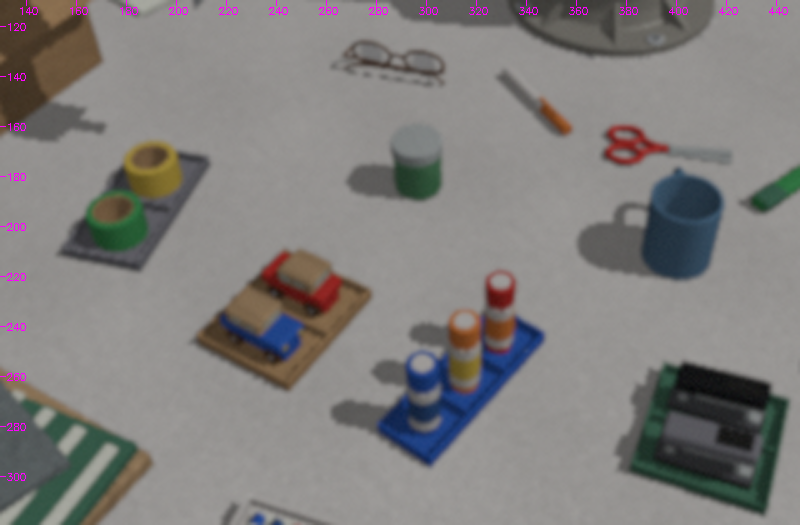

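All four look right. One numeric check from the top view, comparing each placed piece with where it should be.

```bash
python3 -c "
from w import *
c=cams.capture('top'); S=6
im=cv2.resize(np.ascontiguousarray(c['img'][:,:,::-1]),None,fx=S,fy=S,interpolation=cv2.INTER_CUBIC)
rot=lambda P:np.c_[-P[:,1],P[:,0],P[:,2]+.003]
lo=lambda P:P+[0,0,.003]
def pl(n,P,dx,col):
    T=frame(*res[n]); P=(P+[dx,0,0])@T[:3,:3].T+T[:3,3]
    cv2.polylines(im,[((proj(c,P)+.5)*S).astype(int)],True,col,1)
for d in (0,.057,.114): pl('tray_glue',lo(SH['glue'][0]),d,(255,255,0))
for d in (0,.065): pl('tray_cars',rot(sq(-.036,.036,.018,.032)),d,(255,255,0))
for d in (0,.057): pl('tray_staplers',rot(SH['stapler'][0]),d,(255,255,0))
for d in (0,.083): pl('tray_tape',lo(SH['tape'][0]),d,(255,255,0))
a=im[120*S:195*S,255*S:325*S]; b=im[130*S:182*S,328*S:375*S]; d=im[145*S:192*S,195*S:245*S]
for i,x in enumerate((a,b,d)): cv2.imwrite(f'pics/f{i}.png',x)
h=450; cv2.imwrite('pics/f.png',np.hstack([np.pad(x,((0,max(0,h-len(x))),(0,0),(0,0)))[:h] for x in (a[:,60:360],d[:,:],)]))
st()
"
```

```text
t 28.53 tcp [ 486.3 -326.8  186.1] psi 10.5 tilt 0.02 w 70.3 F [1.1 0.5 0.2] q [ 0.59  0.31 -0.13  1.82  0.05  1.02 -0.95]
```

View pics/f.png

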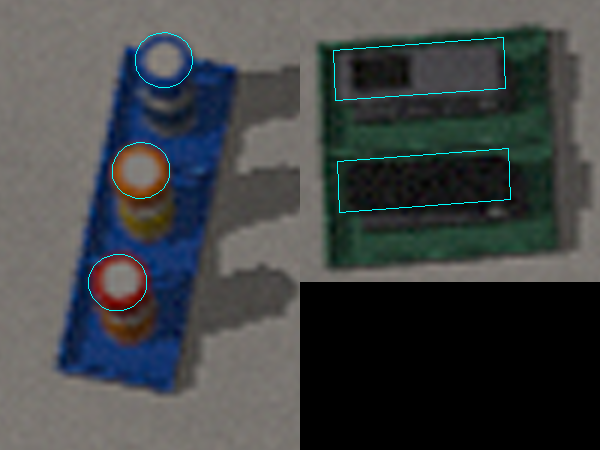

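View pics/f1.png

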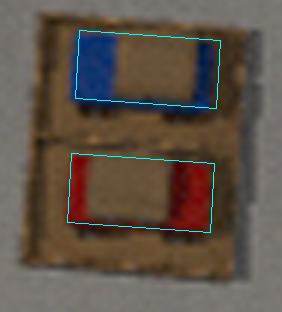

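Each piece lies on its expected outline to within about 2 mm, and the mug and jar have not moved. Handing in.

```bash
python3 -c "
from cell import ticket
print(ticket.job_done())"
```

```text
the job is handed in; nothing more can be done
None
```

I put the glue stick, toy car, stapler and yellow tape roll each into the empty compartment of its own tray. Each was lowered to the floor and let go upright, and the job was handed in at about 28.5 s.

**Placement checks:** In the last top view, the glue, car and stapler lie on their expected outlines to within about 2 mm. The gripper hid part of the tape in that view, so I checked it in the wrist view, where it sits centred in its compartment. The arm was clear and the gripper empty.

**Bystanders:** The mug and jar stand where they were and were never touched.

**What disagreed on the way:**
- My first estimates from the top view were 3–6 mm off for the stapler, the tape and the grey tray. I corrected them from the wrist camera before gripping or placing.
- The stapler's position along its length stayed uncertain by about 3–4 mm, well within its 15.5 mm limit.
- The first move call was refused because it left out required keys, and the arm did not move.

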